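# Pack the gel-lab instruments back into their foam case

## Task

Used sample vials have been left lying on the foam of the carrying case: first put every one of them in the waste tub. Then put each instrument lying on the bench (gel comb, hand magnifier, pipette; one may be missing) into the foam cutout of its own shape and press it fully home, level on the cutout's floor. Do not shift or knock over the bottle, jars or beaker standing around.

Things in the scene. Friction and masses are not known exactly. Their poses are not given: they have to be found in the camera images.
- case: Open lower half of a black carrying case, fixed, 243 x 252 mm, filled with a dark grey foam insert whose top (level with the rim) is 36 mm above the bench. Origin at its centre on the bench, axes along its sides, z up. Three cutouts with lighter floors run along its y, towards +x in the order comb, lens, pipette: each its instrument's outline plus 2.5 mm on every side.
- pocket_comb (a point): Point on the floor of the comb's cutout, 18 mm below the foam top, axes as the case. The comb is home with its mid point 11 mm straight above and its axes agreeing. Two sprung foam lips bulge 3.5 mm from its walls, 10 mm down: the comb drops in about 6 mm and stops on them; 8 to 15 N on its top at its mid point pushes it past them to the floor.
- pocket_lens (a point): Point on the floor of the lens's cutout, 16 mm below the foam top, axes as the case. The lens is home with its mid point 10 mm straight above and its axes agreeing. Two sprung foam lips bulge 3.5 mm from its walls, 10 mm down: the lens drops in about 6 mm and stops on them; 8 to 15 N on its top at its mid point pushes it past them to the floor.
- pocket_pipette (a point): Point on the floor of the pipette's cutout, 22 mm below the foam top, axes as the case. The pipette is home with its mid point 13 mm straight above and its axes agreeing. Two sprung foam lips bulge 3.5 mm from its walls, 10 mm down: the pipette drops in about 6 mm and stops on them; 8 to 15 N on its top at its mid point pushes it past them to the floor.
- tub: Waste tub of translucent plastic, open at the top, fixed, outside 160 (x) x 200 (y) x 80 mm high, 4 mm walls and floor, a 6 mm ledge round the rim. Origin at the centre of its underside.
- comb_mid (a point): Gel comb, white plastic, about 90 g: a bar 26 (x) x 130 (y) x 22 mm high with four teeth (each 24 x 16 mm, 10 mm high from the underside) sticking out to +x at y = -52, -28, 28 and 52 mm, none near the middle. The point is the centre of the bar, half-way up. Its z is up as it lies, its y runs along its length. Grip across the middle. May be absent.
- lens_mid (a point): Hand magnifier, black plastic, about 100 g, 20 mm thick all over: a handle 24 mm wide from y = -65 to 15 mm and a rectangular lens frame 50 mm wide from y = 15 to 75 mm. The point lies on the handle 15 mm from the frame, half-way up, close to the balance point. Its z is up as it lies, its y runs along its length. Grip across the handle there. May be absent.
- pipette_mid (a point): Bench pipette lying flat, white, about 110 g: a flat-sided handle 28 mm wide, 110 mm long (y = -55 to 55 mm) and 26 mm thick, and a grey nozzle 14 mm thick reaching on to y = 130 mm. The point is the centre of the handle, half-way up. Its z is up as it lies, its y runs along its length. May be absent.
- vial0_mid (a point): Used sample vial, about 30 g, 90 mm long (its x), 28 mm wide and high, square white cap at its +x end (it does not roll); three or four of them lie across the cutouts on the foam. The point is its centre. May be absent.
- vial1_mid (a point): Used sample vial, about 30 g, 90 mm long (its x), 28 mm wide and high, square white cap at its +x end (it does not roll); three or four of them lie across the cutouts on the foam. The point is its centre. May be absent.
- vial2_mid (a point): Used sample vial, about 30 g, 90 mm long (its x), 28 mm wide and high, square white cap at its +x end (it does not roll); three or four of them lie across the cutouts on the foam. The point is its centre. May be absent.
- vial3_mid (a point): Used sample vial, about 30 g, 90 mm long (its x), 28 mm wide and high, square white cap at its +x end (it does not roll); three or four of them lie across the cutouts on the foam. The point is its centre. May be absent.
- wash_bottle: Wash bottle 60 mm across, 120 mm tall, bystander. Origin at the centre of its underside.
- jar: Jar 64 mm across, 75 mm tall, bystander. Origin at the centre of its underside.
- beaker: Glass beaker 68 mm across, 85 mm tall, bystander. Origin at the centre of its underside.
- dye_jar: Dye jar 56 mm across, 65 mm tall, bystander. Origin at the centre of its underside.
Things that resemble listed ones, but are neither listed nor needed, are in the scene too. What is shaped like the part that bears lens_mid but orange is not meant. Leave any brown or yellow look-alike of the part that bears vial3_mid alone.

How it is judged:
By the outcome, as a careful person would: the job done as asked, in the order asked, and still so for the second after the job is handed in, with the robot touching nothing.
Of comb, lens, pipette only 2 to 3 are there at a start; the rules pass over those that are not, and their reading is None.
Of vial0, vial1, vial2, vial3 only 3 to 4 are there at a start; the rules pass over those that are not, and their reading is None.
At some moment in a run one of comb, lens, pipette may be knocked a few centimetres aside while the robot is not near it.
Once in a run the grip may slacken for a moment while it holds something.
It also fails if it takes over 210 s, if anything falls off the work surface, if the arm or the gripper's body presses on something with over 40 N, if the wrist force passes 120 N, or if a joint passes its speed limit or range.

## Robot

A 7-joint arm with a two-finger parallel gripper is mounted at the origin on the work surface. World frame = base frame: x ahead of the robot, y to its left, z up, the work surface at z = 0. Lengths are in m, angles in rad, forces in N, time in s.
With the tool pointing down it reaches from about 0.4 to 0.9 m from the base axis. Payload 5.5 kg.
Tool frame: the origin (TCP) lies on the centre line of the jaws, within the pads' length; the fingertips stand 11 mm ahead of it and the grasp point (between the pads) lies 8 mm behind it; z points along the fingers, y is the direction in which the jaws open and shut (so a half turn about z gives the same grasp; the last joint's range is limited). The gripper opens to 92 mm and grips with 3 to 60 N. Pads are 19 mm wide; open, the fingers measure 130 mm over their backs; the gripper's body (75 mm by 190 mm) begins 47 mm behind the grasp point.
Start: joints at [-1.039, 0.501, -0.427, 1.55, 0.221, 1.138, -0.21], TCP at [0.173, 0.627, 0.238] pointing down, gripper open.
Joint ranges: [-2.88, 2.88], [-0.31, 2.03], [-1.54, 1.56], [0.2, 2.42], [-1.41, 4.55], [0.19, 2.02], [-2.57, 2.57]. Speed limits (rad/s): [2.57, 2.57, 3.14, 3.14, 3.14, 3.14, 3.14].

## Interface

Orientations are given as [roll, pitch, yaw] about the fixed x, y, z axes, in that order (R = Rz(yaw) Ry(pitch) Rx(roll)).
In Python, from workcell import sensors, optics, finish_job gives the robot as it stands. The module is installed in compiled form; this text tells all that it offers.
- The arm moves only by the tool send_rows, never from a script. Its argument "series" is one flat list of numbers, 6 for each row, row after row: the shift along the tool's x, y, z in units of 25 mm (1.0 is 25 mm), then the turn, a rotation vector about the tool's x, y, z in degrees. In form: [dx, dy, dz, wx, wy, wz, dx, dy, dz, wx, wy, wz, ...]. A call has 1 to 12 rows; each row shifts and turns the pose as measured when the row begins, along the tool's axes as they then stand; what a row does not reach is not made up. A row lasts 1/12 s, in which the tool goes at most 41.7 mm and 7.16 degrees, less where a joint would pass 70% of its speed; a pose out of reach is approached as far as the arm can. A call is refused whole if a number of a shift passes 1 or a number of a turn 7.16, either way. A call with a gripper value outside its range is refused whole. "jaw" is the opening, from 0 (shut) to 1 (fully open), set as the call begins (left out, the last holds). The fingers move at their own pace and stop on an object; "squeeze" is the grip in N (left out, the last holds). Time passes only in rows, so rows that do not move let the fingers close. It gives the time, the measured TCP pose, the force and the opening at its end, in the units of the state.
- sensors.get_state(): the state, without advancing time (a new reading comes with each control period).
- optics.grab_frame(name): name is "scene" or "top" or "wrist"; returns a dict with "image" (480x640x3 uint8, red, green, blue), "range_z" (480x640 float32, m along the optical axis (not along the pixel's ray), 0 where there is no reading), "K" (3x3 intrinsics, pixels), "R" (3x3) and "t" (3): a world point X has camera coordinates R X + t. Camera axes: x right, y down, z forward; pixel columns grow to the right and rows downward; lengths in m; the calibration is good to about 2 mm. A picture is of the moment at which its call begins.
- finish_job(): hands the job in, once; it reports no verdict.
The state is a dict: "t": time; "joints": joint angles; "joint_velocities": joint speeds; "joint_torque": joint torques, N m; "tcp_pos": TCP position; "ee_rot": TCP orientation; "ft_force": force on the tool from outside, world axes, zero at the start; "moment": the same for the moment, N m; "gripper_width": finger opening in m.
Only numpy, scipy, OpenCV 4.12 (cv2) and the standard library are available. Lean on these libraries where they do the work, as an engineer would, in place of code of your own. Each camera call takes 0.05 s, during which the arm holds its last target.

## Working session

There is one attempt and no reset: what is moved stays moved. The work goes in short steps, Python scripts to look and compute and a tool call to move; the robot and the scene stay as the last step left them, time stands still between calls to the robot, and variables do not carry over. Pictures are saved under pics/ and viewed, and the job is handed in when it is done.

Besides the shell and the picture viewer there is one more tool, called after "Request:" as name(argument=value, ...), one argument or row to a line, values as JSON. send_rows: Moves the arm, as the interface text tells. Its arguments: {"type":"object","properties":{"series":{"type":"array","items":{"type":"number"}},"jaw":{"type":"number"},"squeeze":{"type":"number"}},"required":["series"]}

```bash
mkdir -p pics; cat > h.py <<'E'
import numpy as np, cv2
from workcell import sensors, optics
def grab(n,save=None):
    f=optics.grab_frame(n)
    if save: cv2.imwrite('pics/'+save,f['image'][:,:,::-1])
    np.savez('last_%s.npz'%n,**f)
    return f
def load(n): return dict(np.load('last_%s.npz'%n))
def ray(f,u,v,z):
    R,t,K=f['R'],f['t'],f['K']
    c=-R.T@t; d=R.T@np.linalg.inv(K)@np.array([u,v,1.0])
    return c+d*(z-c[2])/d[2]
def proj(f,X):
    p=f['K']@(f['R']@np.asarray(X,float)+f['t']); return p[:2]/p[2]
def cloud(f):
    z=f['range_z']; K=f['K']; v,u=np.mgrid[:480,:640]
    P=np.stack([(u-K[0,2])/K[0,0]*z,(v-K[1,2])/K[1,1]*z,z],-1)
    W=(P-f['t'])@f['R']; W[z==0]=np.nan
    return W
E
python3 - <<'E'
from h import *
print(sensors.get_state())
for n in('scene','top','wrist'):
    f=grab(n,n+'0.png'); print(n,f['K'][0],-f['R'].T@f['t'],f['R'].round(2).tolist())
E
```

```text
{'t': 0.0, 'joints': array([-1.03880778,  0.50183789, -0.42673441,  1.55144781,  0.22081529,
        1.13831155, -0.21029001]), 'joint_velocities': array([-0.00089659, -0.00055903,  0.00068317, -0.00076451,  0.00143284,
        0.00034983, -0.00079913]), 'joint_torque': array([-2.17338459e-05, -5.66583180e+01, -5.81594333e+00, -2.79124475e+01,
       -6.86047948e-02,  3.09073878e-02,  1.91834902e-04]), 'tcp_pos': array([0.17251822, 0.62597997, 0.23668049]), 'ee_rot': array([-3.13964174e+00, -2.14400484e-05,  2.87282510e+00]), 'ft_force': array([-0.550348  , -0.0819497 , -0.07101768]), 'moment': array([ 0.02524751,  0.01105996, -0.03132738]), 'gripper_width': 0.09205763426407035}
scene [487.98401162   0.         312.54666926] [ 0.89043562 -0.56900828  1.17961086] [[0.82, 0.57, -0.01], [0.48, -0.7, -0.53], [-0.31, 0.43, -0.85]]
top [545.7121124    0.         316.34449409] [ 0.3350888  -0.00867419  1.4591825 ] [[0.02, -1.0, -0.01], [-0.99, -0.02, -0.1], [0.1, 0.01, -1.0]]
wrist [384.1298222    0.         313.80585582] [0.10163593 0.6465287  0.3838978 ] [[0.27, 0.96, -0.0], [0.93, -0.25, 0.28], [0.27, -0.07, -0.96]]
```

View pics/scene0.png

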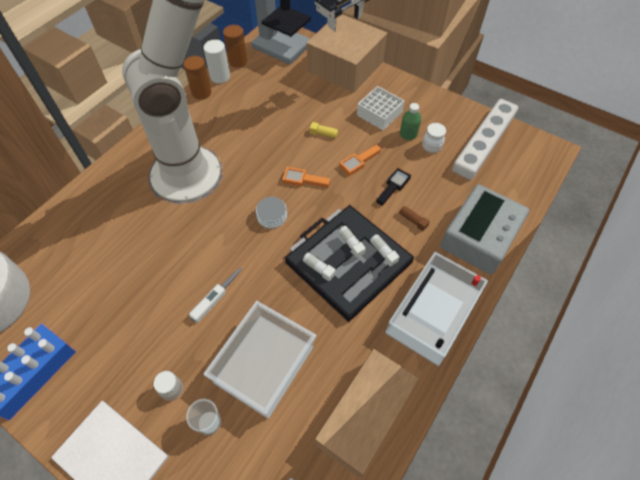

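View pics/top0.png

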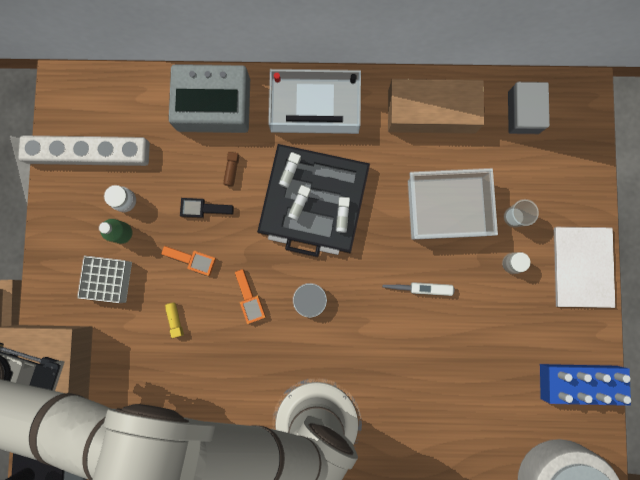

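View pics/wrist0.png

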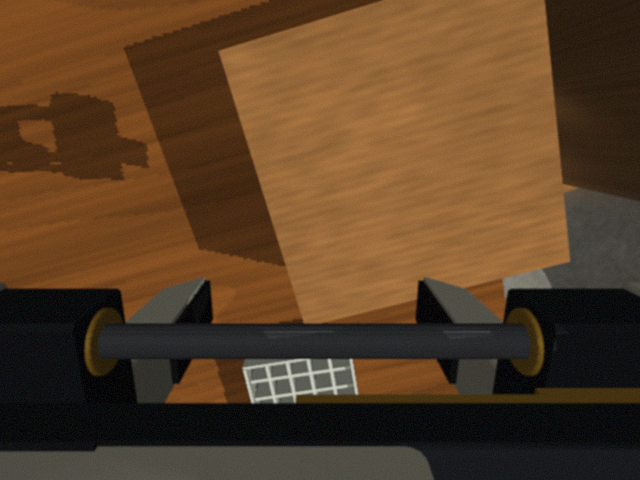

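The top view shows the case at (315,198) with white vials at (290,170), (299,204) and (343,215), and the tub at (453,204). The black magnifier is at (205,208) and the pipette at (420,289). No comb is visible. Look-alikes to leave are the orange lenses at (190,260) and (249,297), the brown vial at (231,168) and the yellow vial at (174,320). I'll take close crops next.

```bash
python3 - <<'E'
from h import *
f=load('top'); im=f['image'][:,:,::-1]
a=cv2.resize(im[130:265,240:390],None,fx=4,fy=4,interpolation=cv2.INTER_CUBIC); cv2.imwrite('pics/c1.png',a)
b=cv2.resize(im[190:310,150:300],None,fx=2.6,fy=2.6,interpolation=cv2.INTER_CUBIC)
c=cv2.resize(im[240:310,370:530],None,fx=2.6,fy=2.6,interpolation=cv2.INTER_CUBIC)
m=np.zeros((600,800,3),np.uint8); m[:b.shape[0],:b.shape[1]]=b; m[400:400+c.shape[0],:c.shape[1]]=c; cv2.imwrite('pics/c2.png',m)
g=load('scene'); im=g['image'][:,:,::-1]
cv2.imwrite('pics/c3.png',cv2.resize(im[200:320,275:425],None,fx=4,fy=4,interpolation=cv2.INTER_CUBIC))
W=cloud(f)
for n,(u,v) in dict(foam=(275,225),v0=(290,170),v1=(299,204),v2=(343,215),lens=(218,209),pip=(438,290),tubfl=(453,204),tubrim=(453,172),bench=(380,340)).items(): print(n,W[v,u].round(3), )
Ws=cloud(g)
for n,(u,v) in dict(v0=(384,250),v1=(350,240),v2=(320,265),lens=(384,195),pip=(205,305)).items(): print(n,Ws[v,u].round(3))
E
```

```text
foam [0.512 0.12  0.033]
v0 [0.653 0.082 0.066]
v1 [0.564 0.056 0.065]
v2 [ 0.538 -0.058  0.063]
lens [0.555 0.276 0.013]
pip [ 0.35  -0.31   0.026]
tubfl [ 0.581 -0.355  0.003]
tubrim [ 0.65  -0.337  0.083]
bench [ 0.216 -0.162  0.004]
v0 [0.663 0.073 0.065]
v1 [0.572 0.049 0.064]
v2 [ 0.549 -0.06   0.065]
lens [0.558 0.263 0.019]
pip [ 0.361 -0.308  0.03 ]
```

View pics/c1.png

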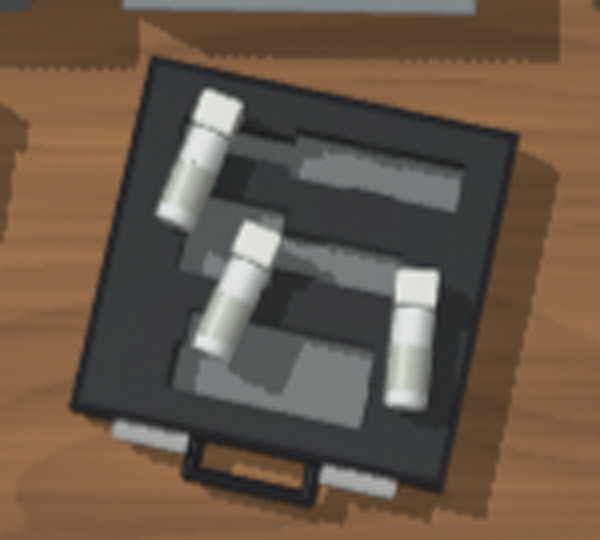

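View pics/c2.png

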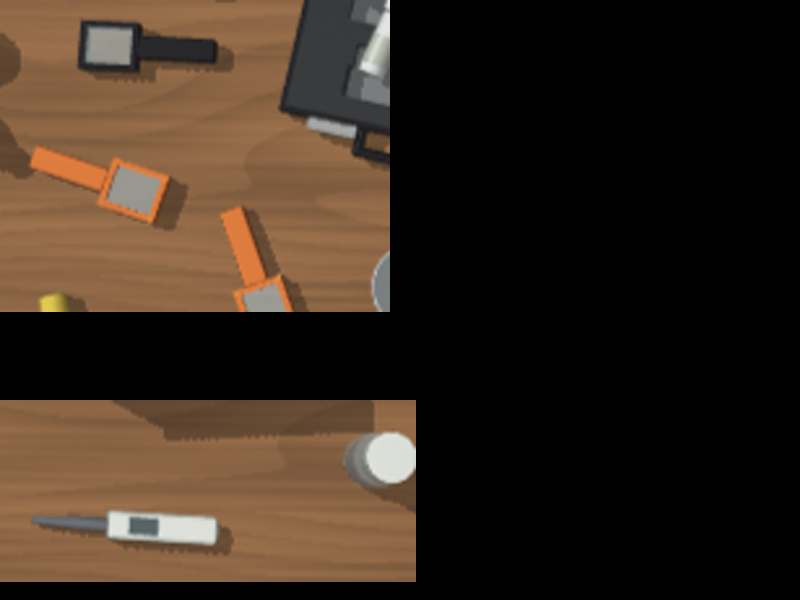

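View pics/c3.png

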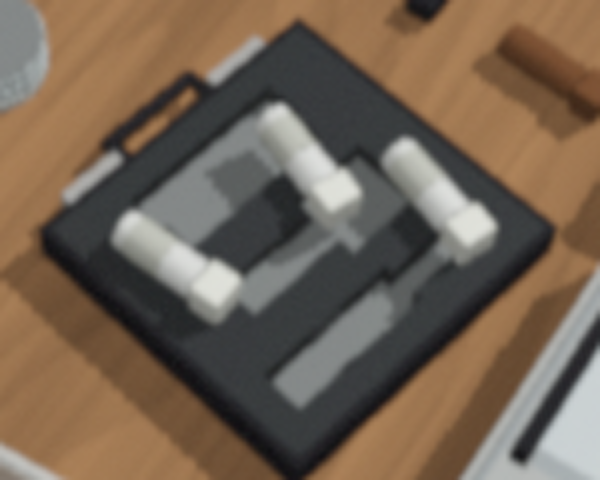

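```bash
python3 - <<'E'
from h import *
for n,box in(('top',(255,140,375,250)),('scene',(285,205,415,315))):
    f=load(n); im=f['image'].astype(int); W=cloud(f)
    m=((im.min(2)>140)).astype(np.uint8)
    k=np.zeros_like(m); k[box[1]:box[3],box[0]:box[2]]=1; m&=k
    m&=(np.nan_to_num(W[:,:,2])>0.045).astype(np.uint8)
    N,l,s,c=cv2.connectedComponentsWithStats(m)
    for i in range(1,N):
        if s[i,4]<60: continue
        ys,xs=np.where(l==i)
        P=np.array([ray(f,u,v,0.062)[:2] for u,v in zip(xs,ys)]).astype(np.float32)
        r=cv2.minAreaRect(P); b=cv2.boxPoints(r)
        d0=b[1]-b[0]; d1=b[2]-b[1]; d=d0 if np.linalg.norm(d0)>np.linalg.norm(d1) else d1
        print(n,c[i].round(0),np.round(r[0],4),np.round(r[1],3),np.degrees(np.arctan2(d[1],d[0])).round(1),'cloud z max',np.nanpercentile(W[l==i][:,2],[50,90]).round(4))
f=load('top');W=cloud(f)
m=(W[:,:,2]>0.07)&(W[:,:,2]<0.09)
k=np.zeros_like(m);k[160:250,400:505]=1;m&=k
P=W[m][:,:2].astype(np.float32); r=cv2.minAreaRect(P); print('tub',r)
# whole map of tall things
for z in(0.03,):
    m=((W[:,:,2]>z)).astype(np.uint8); N,l,s,c=cv2.connectedComponentsWithStats(m)
    for i in range(1,N):
        if 60<s[i,4]<15000: p=W[l==i]; print(c[i].round(),p[:,:2].mean(0).round(3),p[:,2].max().round(3),s[i,4])
E
```

```text
top [289. 168.] [0.6567 0.0857] [0.026 0.089] -23.3 cloud z max [0.0628 0.0672]
top [299. 201.] [0.5702 0.0588] [0.026 0.09 ] -25.0 cloud z max [0.0631 0.0671]
top [342. 213.] [ 0.5402 -0.0549] [0.026 0.088] -7.3 cloud z max [0.0627 0.0668]
scene [352. 240.] [0.5724 0.0524] [0.028 0.09 ] -20.0 cloud z max [0.0637 0.0669]
scene [385. 249.] [0.6592 0.0789] [0.027 0.09 ] -17.5 cloud z max [0.0638 0.0669]
scene [320. 266.] [ 0.5455 -0.0616] [0.028 0.091] -2.1 cloud z max [0.0633 0.0666]
scene [405. 300.] [ 0.7788 -0.018 ] [0.007 0.103] -89.9 cloud z max [0.0697 0.0733]
tub ((0.5703632831573486, -0.3381078243255615), (0.17318055033683777, 0.21471863985061646), 3.502768039703369)
[209.  97.] [0.837 0.296] 0.103 5059
[314. 101.] [0.844 0.022] 0.094 3120
[436. 104.] [ 0.831 -0.296] 0.092 4712
[530. 106.] [ 0.832 -0.542] 0.083 1788
[ 82. 150.] [0.704 0.637] 0.059 3331
[313. 198.] [0.585 0.021] 0.072 6547
[458. 200.] [ 0.581 -0.353] 0.088 1809
[119. 198.] [0.572 0.525] 0.084 574
[524. 213.] [ 0.55  -0.521] 0.092 494
[114. 231.] [0.484 0.525] 0.128 560
[517. 263.] [ 0.423 -0.506] 0.075 415
[102. 280.] [0.36  0.565] 0.06 1095
[309. 300.] [0.317 0.025] 0.05 896
[587. 385.] [ 0.121 -0.67 ] 0.108 3246
[565. 463.] [-0.057 -0.594] 0.145 2809
```

```bash
cat >> h.py <<'E'
from scipy.spatial.transform import Rotation as Ro
def to(x,y,z,yaw):
    s=sensors.get_state(); p=s['tcp_pos']; e=s['ee_rot']
    R=Ro.from_euler('xyz',e).as_matrix()
    T=Ro.from_euler('xyz',[np.pi,0,np.radians(yaw)]).as_matrix()
    d=R.T@(np.array([x,y,z])-p)/0.025
    w=Ro.from_matrix(R.T@T).as_rotvec(degrees=True)
    print('t %.2f at'%s['t'],p.round(4),np.degrees(e).round(2),'w %.4f'%s['gripper_width'],'f',s['ft_force'].round(1))
    print('shift units',d.round(2),'turn',w.round(2),'rows>=',int(np.ceil(max(np.abs(d).max(),np.abs(w).max()/7.1))))
E
python3 -c "
from h import *
to(0.658,0.082,0.16,160)"
```

```text
t 0.15 at [0.1725 0.6262 0.237 ] [-179.92   -0.    164.6 ] w 0.0921 f [ 0.5  0.5 -1.3]
shift units [-24.5  -15.83   3.1 ] turn [-0.08  0.    4.6 ] rows>= 25
```

Request:
send_rows(
  series=[-1,-0.65,0,0,0,0.4,-1,-0.65,0,0,0,0.4,-1,-0.65,0,0,0,0.4,-1,-0.65,0,0,0,0.4,-1,-0.65,0,0,0,0.4,-1,-0.65,0,0,0,0.4,-1,-0.65,0,0,0,0.4,-1,-0.65,0,0,0,0.4,-1,-0.65,0,0,0,0.4,-1,-0.65,0,0,0,0.4,-1,-0.65,0,0,0,0.4,-1,-0.65,0,0,0,0.2],
  jaw=0.65,
)

```text
t: 1.15
tcp_pos: [0.3997, 0.3428, 0.2315]
ee_rot: [-3.136, -0.008, 2.805]
ft_force: [0.5, 0.6, -1.4]
gripper_width: 0.0599
```

```bash
python3 -c "
from h import *
to(0.658,0.082,0.16,160)"
```

```text
t 1.15 at [0.3997 0.3428 0.2315] [-179.7    -0.48  160.72] w 0.0599 f [ 0.5  0.6 -1.4]
shift units [-13.22  -6.42   2.78] turn [-0.31 -0.48  0.72] rows>= 14
```

Request:
send_rows(
  series=[-1,-0.49,0.1,0,0,0.1,-1,-0.49,0.1,0,0,0.1,-1,-0.49,0.1,0,0,0.1,-1,-0.49,0.2,0,0,0.1,-1,-0.49,0.2,0,0,0.1,-1,-0.49,0.2,0,0,0.1,-1,-0.49,0.2,0,0,0.1,-1,-0.49,0.2,0,0,0,-1,-0.49,0.2,0,0,0,-1,-0.49,0.2,0,0,0,-1,-0.49,0.2,0,0,0,-1,-0.49,0.2,0,0,0],
)

```text
t: 2.15
tcp_pos: [0.64, 0.0871, 0.1742]
ee_rot: [-3.135, -0.009, 2.792]
ft_force: [1.2, 0.5, 0.1]
gripper_width: 0.0602
```

```bash
python3 -c "
from h import *
f=grab('wrist','w1.png')
to(0.658,0.082,0.11,160)"
```

```text
t 2.20 at [0.6435 0.0796 0.1729] [-179.39   -0.34  159.56] w 0.0599 f [ 3.6 -4.9 -0.2]
shift units [-0.53  0.32  2.51] turn [-0.6  -0.34 -0.44] rows>= 3
```

View pics/w1.png

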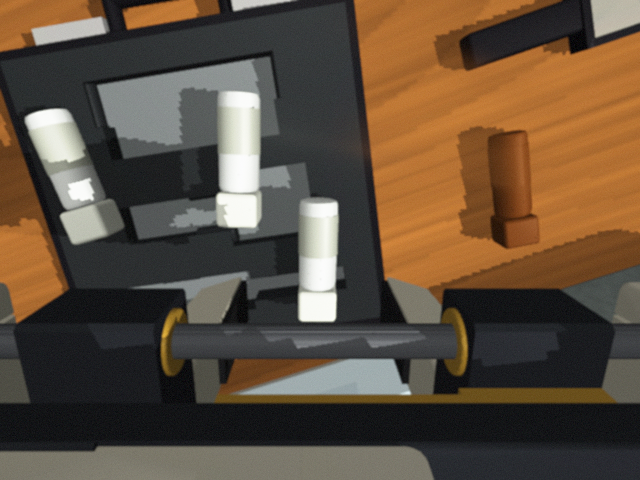

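The wrist view shows three vials, v0 (318,260), v1 (239,160) and v2 (75,175), with the brown look-alike at (512,188). I'll measure from it.

```bash
python3 - <<'E'
from h import *
f=load('wrist'); im=f['image'].astype(int); W=cloud(f)
m=((im.min(2)>130)&(W[:,:,2]>0.045)&(W[:,:,2]<0.08)).astype(np.uint8); m[322:]=0; m[:85]=0
N,l,s,c=cv2.connectedComponentsWithStats(m)
for i in range(1,N):
    if s[i,4]<400: continue
    p=W[l==i]; mm=p[:,2]>0.05; q=p[mm][:,:2].astype(np.float32)
    r=cv2.minAreaRect(q); b=cv2.boxPoints(r); d0=b[1]-b[0]; d1=b[2]-b[1]; d=d0 if np.linalg.norm(d0)>np.linalg.norm(d1) else d1
    print(c[i].round(),s[i,4],np.round(r[0],4),np.round(r[1],3),np.degrees(np.arctan2(d[1],d[0])).round(1),np.percentile(p[:,2],95).round(4))
print(W[60,40],W[200,400],W[280,50])
E
```

```text
[239. 159.] 5455 [0.5722 0.0564] [0.028 0.09 ] -23.0 0.0648
[ 61. 154.] 3770 [ 0.5306 -0.0547] [0.025 0.065] -5.7 0.0647
[318. 260.] 4246 [0.6582 0.0836] [0.028 0.09 ] -21.4 0.0649
[ 83. 224.] 1206 [ 0.5751 -0.0605] [0.028 0.023] 87.3 0.0651
[ 0.46256103 -0.04932829  0.03552914] [ 6.49142872e-01  1.60821979e-01 -3.97633814e-05] [ 6.11556796e-01 -1.56640794e-01 -5.23442258e-04]
```

```bash
python3 -c "
from h import *
to(0.658,0.0835,0.052,158.6)"
```

```text
t 2.20 at [0.6435 0.0796 0.1729] [-179.39   -0.34  159.56] w 0.0599 f [ 3.6 -4.9 -0.2]
shift units [-0.52  0.4   4.83] turn [-0.61 -0.33  0.96] rows>= 5
```

Request:
send_rows(
  series=[-0.5,0.4,0,-0.6,-0.3,1,0,0,0.9,0,0,0,0,0,0.9,0,0,0,0,0,0.9,0,0,0,0,0,0.8,0,0,0,0,0,0.5,0,0,0],
)

```text
t: 2.7
tcp_pos: [0.664, 0.0781, 0.0704]
ee_rot: [3.141, 0.006, 2.756]
ft_force: [0.5, -0.8, -0.4]
gripper_width: 0.06
```

```bash
python3 -c "
from h import *
to(0.658,0.0835,0.052,158.6)"
```

```text
t 2.70 at [0.664  0.0781 0.0704] [179.95   0.32 157.91] w 0.0600 f [ 0.5 -0.8 -0.4]
shift units [0.31 0.11 0.73] turn [ 0.05  0.32 -0.69] rows>= 1
```

Request:
send_rows(
  series=[0.3,0.1,0.4,0,0.3,-0.7,0,0,0.3,0,0,0,0,0,0,0,0,0],
)

```text
t: 2.95
tcp_pos: [0.6544, 0.0836, 0.0478]
ee_rot: [-3.139, -0.006, 2.77]
ft_force: [0.2, -0.6, 0.2]
gripper_width: 0.0595
```

Request:
send_rows(
  series=[0,0,0,0,0,0,0,0,0,0,0,0,0,0,0,0,0,0,0,0,0,0,0,0],
  jaw=0,
  squeeze=25,
)

```text
t: 3.28
tcp_pos: [0.656, 0.085, 0.0505]
ee_rot: [-3.142, -0.003, 2.771]
ft_force: [-0.2, 0.3, 0.1]
gripper_width: 0.0373
```

Request:
send_rows(
  series=[0,0,-0.8,0,0,0,0,0,-1,0,0,0,0,0,-1,0,0,0,0,0,-1,0,0,0,0,0,-1,0,0,0],
)

```text
t: 3.7
tcp_pos: [0.6536, 0.084, 0.1717]
ee_rot: [-3.138, -0.009, 2.771]
ft_force: [0.8, 0.6, -0.1]
gripper_width: 0.004
```

```bash
python3 -c "
from h import *
to(0.57,-0.283,0.16,163)"
```

```text
t 3.70 at [0.6536 0.084  0.1717] [-179.78   -0.53  158.75] w 0.0040 f [ 0.8  0.6 -0.1]
shift units [ -2.21 -14.89   0.51] turn [-0.21 -0.54 -4.25] rows>= 15
```

The fingers hadn't closed before the lift, so the grasp was missed. I'll reopen and look.

Request:
send_rows(
  series=[0,0,0,0,0,0,0,0,0,0,0,0,0,0,0,0,0,0,0,0,0,0,0,0,0,0,0,0,0,0,0,0,0,0,0,0,0,0,0,0,0,0,0,0,0,0,0,0],
  jaw=0.65,
)

```text
t: 4.37
tcp_pos: [0.6576, 0.0841, 0.1791]
ee_rot: [3.14, 0.002, 2.77]
ft_force: [0.2, -0.1, 0.3]
gripper_width: 0.0532
```

```bash
cat > v.py <<'E'
from h import *
import sys
f=grab('wrist',sys.argv[1]); im=f['image'].astype(int); W=cloud(f)
m=((im.min(2)>130)&(W[:,:,2]>0.045)&(W[:,:,2]<0.08)).astype(np.uint8); m[322:]=0
N,l,s,c=cv2.connectedComponentsWithStats(m)
for i in range(1,N):
    if s[i,4]<400: continue
    p=W[l==i]; mm=p[:,2]>0.05; q=p[mm][:,:2].astype(np.float32)
    r=cv2.minAreaRect(q); b=cv2.boxPoints(r); d0=b[1]-b[0]; d1=b[2]-b[1]; d=d0 if np.linalg.norm(d0)>np.linalg.norm(d1) else d1
    print(c[i].round(),s[i,4],np.round(r[0],4),np.round(r[1],3),np.degrees(np.arctan2(d[1],d[0])).round(1),np.percentile(p[:,2],95).round(4))
E
python3 v.py w2.png; python3 -c "
from h import *
to(0.658,0.0835,0.052,158.6)"
```

```text
[230. 132.] 5680 [0.5723 0.0564] [0.028 0.09 ] -22.9 0.0649
[ 57. 148.] 5429 [ 0.5426 -0.0568] [0.027 0.089] -6.5 0.0649
[312. 234.] 4333 [0.6584 0.0834] [0.027 0.09 ] -21.3 0.0649
t 4.42 at [0.6575 0.0841 0.179 ] [1.7991e+02 7.0000e-02 1.5870e+02] w 0.0571 f [0.1 0.3 0.6]
shift units [-0.02 -0.02  5.08] turn [0.09 0.07 0.1 ] rows>= 6
```

View pics/w2.png

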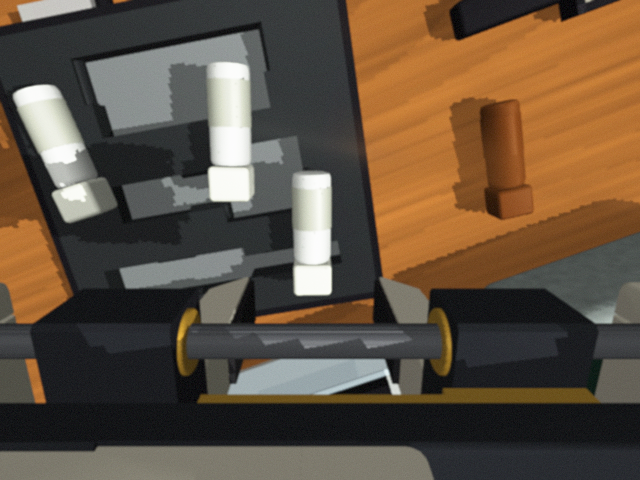

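The vials haven't moved: v0 (312,234), v1 (230,132), v2 (57,148). Going down on v0 again, this time with enough time for the fingers to close.

Request:
send_rows(
  series=[0,0,0.9,0,0,0,0,0,0.9,0,0,0,0,0,0.9,0,0,0,0,0,0.9,0,0,0,0,0,0.7,0,0,0,0,0,0.5,0,0,0,0,0,0.2,0,0,0,0,0,0.1,0,0,0],
)

```text
t: 5.08
tcp_pos: [0.6595, 0.0846, 0.0471]
ee_rot: [3.139, 0.003, 2.77]
ft_force: [-10.5, -1.1, 33.0]
gripper_width: 0.0596
```

Request:
send_rows(
  series=[0,0,0,0,0,0,0,0,0,0,0,0,0,0,0,0,0,0,0,0,0,0,0,0,0,0,0,0,0,0,0,0,0,0,0,0,0,0,0,0,0,0,0,0,0,0,0,0],
  jaw=0,
  squeeze=25,
)

```text
t: 5.75
tcp_pos: [0.6626, 0.085, 0.0515]
ee_rot: [3.136, 0.009, 2.77]
ft_force: [-0.1, 0.1, -0.2]
gripper_width: 0.0279
```

Request:
send_rows(
  series=[0,0,-0.5,0,0,0,0,0,-0.8,0,0,0,0,0,-0.9,0,0,0,0,0,-0.9,0,0,0,0,0,-0.9,0,0,0,0,0,-0.5,0,0,0],
)

```text
t: 6.25
tcp_pos: [0.6577, 0.0844, 0.167]
ee_rot: [3.141, 0.0, 2.77]
ft_force: [0.3, -0.7, -0.8]
gripper_width: 0.0278
```

```bash
python3 -c "
from h import *
to(0.57,-0.388,0.16,178)"
```

```text
t 6.25 at [0.6577 0.0844 0.167 ] [1.7994e+02 1.0000e-02 1.5872e+02] w 0.0278 f [ 0.3 -0.7 -0.8]
shift units [ -3.59 -18.88   0.26] turn [  0.06   0.02 -19.28] rows>= 19
```

Request:
send_rows(
  series=[-0.19,-0.95,0,0,0,0,-0.19,-1,0,0,0,0,-0.19,-1,0,0,0,0,-0.19,-1,0,0,0,0,-0.19,-1,0,0,0,0,-0.19,-1,0,0,0,0,-0.19,-1,0,0,0,0,-0.19,-1,0,0,0,0,-0.19,-1,0,0,0,0,-0.19,-1,0,0,0,0,-0.19,-1,0,0,0,0,-0.19,-1,0,0,0,0],
)

```text
t: 7.25
tcp_pos: [0.6088, -0.2146, 0.1851]
ee_rot: [3.126, 0.019, 2.788]
ft_force: [0.1, -0.2, -0.2]
gripper_width: 0.0278
```

```bash
python3 -c "
from h import *
to(0.57,-0.383,0.065,159)"
```

```text
t 7.25 at [ 0.6088 -0.2146  0.1851] [179.11   1.08 159.73] w 0.0278 f [ 0.1 -0.2 -0.2]
shift units [-0.79 -6.93  4.71] turn [0.9  1.08 0.74] rows>= 7
```

Request:
send_rows(
  series=[-0.1,-1,0,0.4,0.4,0.2,-0.1,-1,0,0.4,0.4,0.2,-0.1,-1,0,0,0,0,-0.1,-1,0,0,0,0,-0.1,-1,0,0,0,0,-0.1,-1,0.2,0,0,0,-0.1,-0.6,0.6,0,0,0,0,0,0.8,0,0,0,0,0,0.8,0,0,0,0,0,0.8,0,0,0],
)

```text
t: 8.08
tcp_pos: [0.5654, -0.3967, 0.1164]
ee_rot: [-3.135, 0.023, 2.769]
ft_force: [-0.3, 0.4, 0.5]
gripper_width: 0.0278
```

```bash
python3 -c "
from h import *
to(0.57,-0.383,0.065,159)"
```

```text
t 8.08 at [ 0.5654 -0.3967  0.1164] [-179.65    1.32  158.65] w 0.0278 f [-0.3  0.4  0.5]
shift units [0.08 0.59 2.05] turn [-0.36  1.32 -0.35] rows>= 3
```

Request:
send_rows(
  series=[0,0.5,0.2,-0.3,1.2,0,0,0,0.6,0,0,0,0,0,0.6,0,0,0,0,0,0.3,0,0,0,0,0,0,0,0,0],
)

```text
t: 8.5
tcp_pos: [0.5693, -0.3776, 0.0662]
ee_rot: [3.136, -0.011, 2.771]
ft_force: [-0.2, -0.2, -0.1]
gripper_width: 0.0279
```

Request:
send_rows(
  series=[0,0,0,0,0,0,0,0,0,0,0,0,0,0,0,0,0,0,0,0,0,0,0,0,0,0,-0.5,0,0,0,0,0,-0.8,0,0,0,0,0,-0.9,0,0,0,0,0,-0.9,0,0,0,0,0,-0.9,0,0,0,0,0,-0.9,0,0,0],
  jaw=0.6,
)

```text
t: 9.33
tcp_pos: [0.5697, -0.3774, 0.1975]
ee_rot: [3.135, -0.013, 2.771]
ft_force: [-0.1, -0.4, -0.7]
gripper_width: 0.0555
```

```bash
python3 -c "
from h import *
to(0.572,0.056,0.165,157.5)
f=grab('wrist','w3.png')"
```

```text
t 9.33 at [ 0.5697 -0.3774  0.1975] [179.65  -0.76 158.79] w 0.0555 f [-0.1 -0.4 -0.7]
shift units [ 6.17 16.18  1.48] turn [ 0.34 -0.76  1.29] rows>= 17
```

View pics/w3.png

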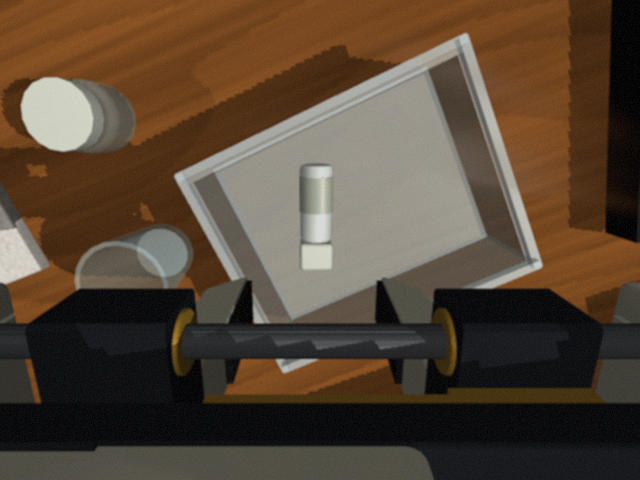

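The first vial lies in the tub at (316,215). Next is v1.

Request:
send_rows(
  series=[0.38,1,0,0,0,0,0.38,1,0,0,0,0,0.38,1,0,0,0,0,0.38,1,0,0,0,0,0.38,1,0,0,0,0,0.38,1,0,0,0,0,0.38,1,0,0,0,0,0.38,1,0,0,0,0,0.38,1,0,0,0,0,0.38,1,0,0,0,0,0.38,1,0,0,0,0,0.38,1,0,0,0,0],
  jaw=0.65,
)

```text
t: 10.38
tcp_pos: [0.582, -0.0622, 0.2283]
ee_rot: [-3.138, 0.035, 2.75]
ft_force: [0.1, -0.4, -0.4]
gripper_width: 0.0595
```

```bash
python3 -c "
from h import *
to(0.572,0.056,0.13,157.3)"
```

```text
t 10.38 at [ 0.582  -0.0622  0.2283] [-179.82    1.99  157.56] w 0.0595 f [ 0.1 -0.4 -0.4]
shift units [2.31 4.23 3.84] turn [-0.18  1.99  0.26] rows>= 5
```

Request:
send_rows(
  series=[0.5,0.9,0.5,0,0.7,0,0.5,0.9,0.7,0,0.7,0,0.5,0.9,0.8,0,0.5,0,0.5,0.9,0.8,0,0,0.1,0.2,0.5,0.6,0,0,0,0,0,0.2,0,0,0],
)

```text
t: 10.88
tcp_pos: [0.5775, 0.0656, 0.1478]
ee_rot: [3.134, 0.02, 2.754]
ft_force: [-0.6, 0.0, 1.4]
gripper_width: 0.0594
```

```bash
python3 -c "
from h import *
to(0.572,0.056,0.052,157.3)"
```

```text
t 10.88 at [0.5775 0.0656 0.1478] [179.54   1.17 157.82] w 0.0594 f [-0.6  0.   1.4]
shift units [ 0.14 -0.47  3.83] turn [0.46 1.17 0.52] rows>= 4
```

Request:
send_rows(
  series=[0.1,-0.4,0.6,0.4,1.1,0.5,0,0,0.8,0,0,0,0,0,0.8,0,0,0,0,0,0.7,0,0,0,0,0,0.3,0,0,0,0,0,0,0,0,0],
)

```text
t: 11.38
tcp_pos: [0.5747, 0.0456, 0.0684]
ee_rot: [-3.139, 0.007, 2.736]
ft_force: [0.6, -0.4, -0.3]
gripper_width: 0.0594
```

```bash
python3 -c "
from h import *
to(0.572,0.056,0.052,157.3)"
```

```text
t 11.38 at [0.5747 0.0456 0.0684] [-179.85    0.38  156.79] w 0.0594 f [ 0.6 -0.4 -0.3]
shift units [0.27 0.34 0.66] turn [-0.16  0.38 -0.51] rows>= 1
```

Request:
send_rows(
  series=[0.2,0.3,0.3,0,0.3,-0.5,0,0,0.25,0,0,0,0,0,0,0,0,0,0,0,0,0,0,0],
)

```text
t: 11.72
tcp_pos: [0.575, 0.0511, 0.056]
ee_rot: [-3.139, 0.004, 2.741]
ft_force: [-0.4, -0.1, -0.0]
gripper_width: 0.0598
```

Request:
send_rows(
  series=[0,0,0,0,0,0,0,0,0,0,0,0,0,0,0,0,0,0,0,0,0,0,0,0,0,0,0,0,0,0,0,0,0,0,0,0,0,0,0,0,0,0,0,0,0,0,0,0],
  jaw=0,
)

```text
t: 12.38
tcp_pos: [0.5769, 0.0519, 0.0586]
ee_rot: [-3.141, 0.008, 2.742]
ft_force: [0.6, 0.6, 0.5]
gripper_width: 0.0278
```

Request:
send_rows(
  series=[0,0,-0.5,0,0,0,0,0,-0.8,0,0,0,0,0,-0.9,0,0,0,0,0,-0.9,0,0,0,0,0,-0.9,0,0,0,0,0,-0.5,0,0,0],
)

```text
t: 12.88
tcp_pos: [0.5723, 0.0521, 0.1749]
ee_rot: [-3.136, -0.001, 2.743]
ft_force: [-0.2, 0.1, -0.7]
gripper_width: 0.0278
```

```bash
python3 -c "
from h import *
to(0.57,-0.335,0.16,158)"
```

```text
t 12.88 at [0.5723 0.0521 0.1749] [-1.7970e+02 -5.0000e-02  1.5714e+02] w 0.0278 f [-0.2  0.1 -0.7]
shift units [ -5.93 -14.3    0.66] turn [-0.3  -0.05 -0.86] rows>= 15
```

Request:
send_rows(
  series=[-0.42,-1,0.1,0,0,0,-0.42,-1,0.1,0,0,0,-0.42,-1,0.1,0,0,0,-0.42,-1,0.1,0,0,0,-0.42,-1,0.1,0,0,0,-0.42,-1,0.1,0,0,0,-0.42,-1,0.1,0,0,0,-0.42,-1,0.1,0,0,0,-0.42,-1,0.1,0,0,0,-0.42,-1,0.1,0,0,0,-0.42,-1,0.1,0,0,0,-0.42,-1,0.1,0,0,0],
)

```text
t: 13.88
tcp_pos: [0.5812, -0.275, 0.1644]
ee_rot: [3.134, 0.018, 2.761]
ft_force: [0.9, 0.8, 0.3]
gripper_width: 0.0281
```

```bash
python3 -c "
from h import *
to(0.57,-0.335,0.068,159)"
```

```text
t 13.88 at [ 0.5812 -0.275   0.1644] [179.54   1.02 158.22] w 0.0281 f [0.9 0.8 0.3]
shift units [-0.41 -2.42  3.85] turn [ 0.45  1.03 -0.78] rows>= 4
```

Request:
send_rows(
  series=[-0.1,-0.7,0.3,0.4,1,-0.7,-0.1,-0.7,0.5,0,0,0,0,-0.3,0.7,0,0,0,0,0,0.7,0,0,0,0,0,0.6,0,0,0,0,0,0.4,0,0,0,0,0,0.2,0,0,0,0,0,0,0,0,0],
)

```text
t: 14.55
tcp_pos: [0.5684, -0.3328, 0.0839]
ee_rot: [-3.137, 0.008, 2.76]
ft_force: [-0.3, -0.2, 0.2]
gripper_width: 0.0274
```

```bash
python3 -c "
from h import *
to(0.57,-0.335,0.068,159)"
```

```text
t 14.55 at [ 0.5684 -0.3328  0.0839] [-179.71    0.45  158.14] w 0.0274 f [-0.3 -0.2  0.2]
shift units [-0.09 -0.05  0.64] turn [-0.29  0.45 -0.87] rows>= 1
```

Request:
send_rows(
  series=[0,0,0.5,0,0,0,0,0,0.2,0,0,0,0,0,0,0,0,0],
)

```text
t: 14.8
tcp_pos: [0.5704, -0.3324, 0.0673]
ee_rot: [-3.137, 0.011, 2.762]
ft_force: [0.2, -0.2, 0.4]
gripper_width: 0.0275
```

Request:
send_rows(
  series=[0,0,0,0,0,0,0,0,0,0,0,0,0,0,0,0,0,0,0,0,0,0,0,0,0,0,-0.5,0,0,0,0,0,-0.8,0,0,0,0,0,-0.9,0,0,0,0,0,-0.9,0,0,0,0,0,-0.9,0,0,0,0,0,-0.4,0,0,0],
  jaw=0.65,
)

```text
t: 15.63
tcp_pos: [0.569, -0.3299, 0.1848]
ee_rot: [-3.138, 0.009, 2.763]
ft_force: [0.4, -1.2, -0.2]
gripper_width: 0.0597
```

```bash
python3 -c "
from h import *
to(0.543,-0.057,0.15,174.5)
f=grab('wrist','w4.png')"
```

```text
t 15.63 at [ 0.569  -0.3299  0.1848] [-179.77    0.5   158.32] w 0.0597 f [ 0.4 -1.2 -0.2]
shift units [5.01 9.77 1.31] turn [ -0.3    0.47 -16.18] rows>= 10
```

View pics/w4.png

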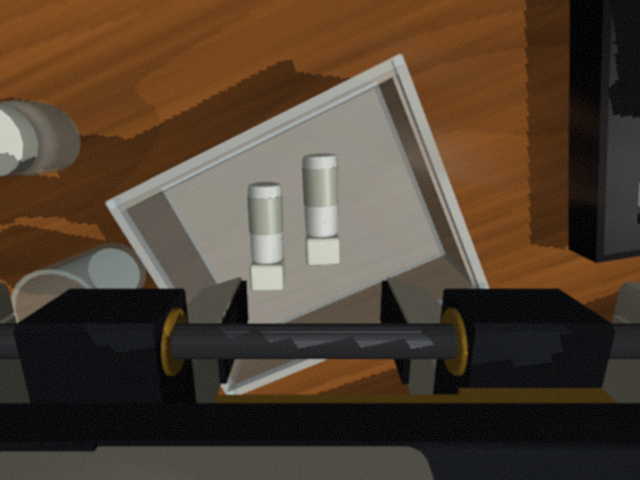

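Request:
send_rows(
  series=[0.45,0.9,0,0,0,-1.6,0.43,0.9,0,0,0,-1.6,0.41,1,0,0,0,-1.6,0.39,1,0,0,0,-1.6,0.37,1,0,0,0,-1.6,0.35,1,0.1,0,0,-1.6,0.33,1,0.2,0,0,-1.6,0.31,1,0.3,0,0,-1.6,0.29,1,0.3,0,0,-1.6,0.2,0.9,0.2,0,0,-1.6,0,0.3,0,0,0,0],
)

```text
t: 16.6
tcp_pos: [0.5419, -0.061, 0.1531]
ee_rot: [-3.128, 0.012, 3.047]
ft_force: [-0.1, 0.4, -0.6]
gripper_width: 0.06
```

```bash
python3 v.py w5.png; python3 -c "
from h import *
to(0.543,-0.057,0.052,174.5)"
```

```text
[320. 240.] 5270 [ 0.5423 -0.0575] [0.027 0.09 ] -5.2 0.0649
[ 35. 239.] 4311 [ 0.5221 -0.2402] [0.081 0.017] 7.7 0.0798
t 16.65 at [ 0.5426 -0.0607  0.1535] [-179.25    0.75  174.55] w 0.0594 f [-0.5  1.6 -0.4]
shift units [0.05 0.2  4.06] turn [-0.75  0.75  0.05] rows>= 5
```

Request:
send_rows(
  series=[0,0.15,0.5,-0.7,0.7,0,0,0,0.8,0,0,0,0,0,0.8,0,0,0,0,0,0.7,0,0,0,0,0,0.4,0,0,0,0,0,0.2,0,0,0,0,0,0,0,0,0],
)

```text
t: 17.23
tcp_pos: [0.5475, -0.0663, 0.0675]
ee_rot: [-3.136, 0.008, 3.036]
ft_force: [-0.1, 0.2, 0.1]
gripper_width: 0.0595
```

```bash
python3 -c "
from h import *
to(0.542,-0.0575,0.053,174.7)"
```

```text
t 17.23 at [ 0.5475 -0.0663  0.0675] [-179.68    0.43  173.96] w 0.0595 f [-0.1  0.2  0.1]
shift units [0.26 0.33 0.57] turn [-0.33  0.43 -0.74] rows>= 1
```

Request:
send_rows(
  series=[0.25,0.35,0,-0.3,0.4,-0.7,0,0,0.3,0,0,0,0,0,0.2,0,0,0,0,0,0,0,0,0],
)

```text
t: 17.57
tcp_pos: [0.5437, -0.0577, 0.0563]
ee_rot: [-3.141, 0.004, 3.047]
ft_force: [-0.1, -0.1, -0.3]
gripper_width: 0.0598
```

Request:
send_rows(
  series=[0,0,0,0,0,0,0,0,0,0,0,0,0,0,0,0,0,0,0,0,0,0,0,0,0,0,0,0,0,0,0,0,0,0,0,0,0,0,0,0,0,0,0,0,0,0,0,0],
  jaw=0,
)

```text
t: 18.23
tcp_pos: [0.545, -0.0576, 0.0578]
ee_rot: [-3.141, 0.007, 3.048]
ft_force: [-0.4, -0.2, -1.1]
gripper_width: 0.0279
```

Request:
send_rows(
  series=[0,0,-0.5,0,0,0,0,0,-0.8,0,0,0,0,0,-0.9,0,0,0,0,0,-0.9,0,0,0,0,0,-0.9,0,0,0,0,0,-0.5,0,0,0],
)

```text
t: 18.73
tcp_pos: [0.5407, -0.0569, 0.1745]
ee_rot: [-3.141, -0.002, 3.049]
ft_force: [1.2, -0.2, -0.4]
gripper_width: 0.0279
```

```bash
python3 -c "
from h import *
to(0.575,-0.283,0.16,175)"
```

```text
t 18.73 at [ 0.5407 -0.0569  0.1745] [-1.7998e+02 -1.4000e-01  1.7467e+02] w 0.0279 f [ 1.2 -0.2 -0.4]
shift units [-2.21 -8.88  0.58] turn [-0.02 -0.14 -0.33] rows>= 9
```

Request:
send_rows(
  series=[-0.24,-1,0,0,0,0,-0.24,-1,0,0,0,0,-0.24,-1,0,0,0,0,-0.24,-1,0,0,0,0,-0.24,-1,0,0,0,0,-0.24,-1,0,0,0,0,-0.24,-1,0,0,0,0,-0.24,-0.9,0.2,0,0,0,-0.24,-0.7,0.4,0,0,0,0,-0.3,0.5,0,0,0,0,0,0.6,0,0,0,0,0,0.4,0,0,0],
)

```text
t: 19.73
tcp_pos: [0.5829, -0.2927, 0.142]
ee_rot: [-3.138, 0.022, 3.055]
ft_force: [0.0, 0.6, -1.6]
gripper_width: 0.0282
```

```bash
python3 -c "
from h import *
to(0.575,-0.283,0.068,175)"
```

```text
t 19.73 at [ 0.5829 -0.2927  0.142 ] [-179.77    1.25  175.04] w 0.0282 f [ 0.   0.6 -1.6]
shift units [0.41 0.37 2.95] turn [-0.23  1.25  0.04] rows>= 3
```

Request:
send_rows(
  series=[0.4,0.3,0.4,0,1.2,0,0,0,0.7,0,0,0,0,0,0.7,0,0,0,0,0,0.6,0,0,0,0,0,0.3,0,0,0,0,0,0,0,0,0],
)

```text
t: 20.23
tcp_pos: [0.5694, -0.2751, 0.069]
ee_rot: [3.141, -0.009, 3.062]
ft_force: [2.5, -5.5, -0.4]
gripper_width: 0.0278
```

Request:
send_rows(
  series=[0,0,0,0,0,0,0,0,0,0,0,0,0,0,0,0,0,0,0,0,0,0,0,0,0,0,-0.5,0,0,0,0,0,-0.8,0,0,0,0,0,-0.9,0,0,0,0,0,-0.9,0,0,0,0,0,-0.9,0,0,0,0,0,-0.4,0,0,0],
  jaw=0.6,
)

```text
t: 21.07
tcp_pos: [0.5658, -0.282, 0.1859]
ee_rot: [-3.126, -0.013, 3.06]
ft_force: [0.6, -0.7, 0.7]
gripper_width: 0.0549
```

```bash
python3 -c "
from h import *
to(0.5,0.02,0.25,167)
f=grab('wrist','w6.png');f=grab('top','t6.png');f=grab('scene','s6.png')
"
```

```text
t 21.07 at [ 0.5658 -0.282   0.1859] [-179.09   -0.76  175.3 ] w 0.0549 f [ 0.6 -0.7  0.7]
shift units [ 3.65 11.78 -2.7 ] turn [-0.96 -0.69  8.3 ] rows>= 12
```

View pics/w6.png

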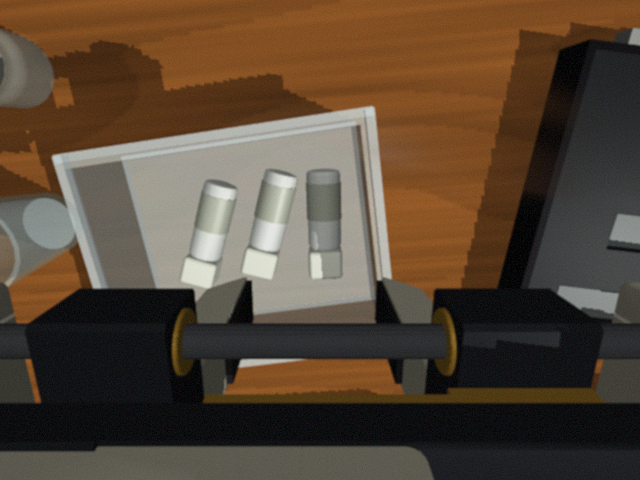

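View pics/t6.png

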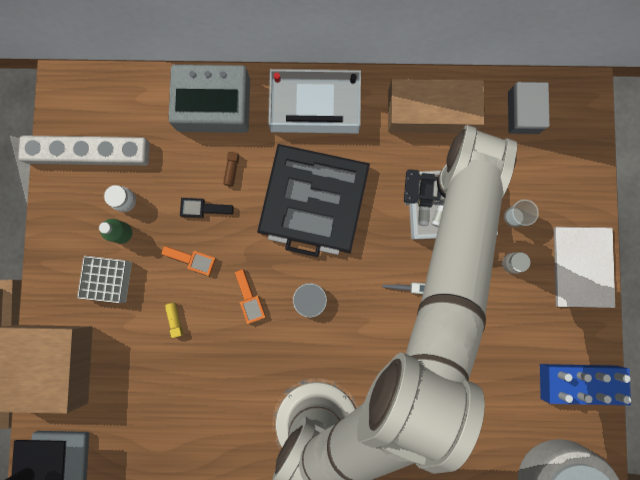

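The wrist view shows the three vials in the tub at (210,235), (268,222) and (324,222). The top view shows an empty foam and still no comb anywhere. I'll look at the pockets next, turning the tool for the instrument grasps.

```bash
python3 -c "
from h import *
s=sensors.get_state();print(s['joints'])
to(0.58,-0.05,0.26,175)"
```

```text
[ 0.52137191  0.49799402 -0.15141248  1.64998231  0.10789477  1.01093808
  1.81863331]
t 21.22 at [ 0.565 -0.282  0.183] [-179.12   -0.87  175.29] w 0.0554 f [ 1.1  0.2 -1. ]
shift units [ 0.21  9.25 -3.22] turn [-0.88 -0.87  0.3 ] rows>= 10
```

Request:
send_rows(
  series=[0,0.9,-0.3,0,0,5,0.1,0.9,-0.3,0,0,7,0.2,0.9,-0.3,0,0,7,0.3,0.9,-0.3,0,0,7,0.4,0.85,-0.3,0,0,7,0.5,0.8,-0.3,0,0,7,0.6,0.7,-0.3,0,0,7,0.7,0.6,-0.3,0,0,7,0.8,0.5,-0.3,0,0,7,0.85,0.4,-0.3,0,0,7,0.8,0.3,-0.2,0,0,7,0,0,0,0,0,7],
)

```text
t: 22.22
tcp_pos: [0.5698, -0.016, 0.2364]
ee_rot: [-3.083, 0.006, 1.599]
ft_force: [0.5, 0.7, 0.4]
gripper_width: 0.0552
```

```bash
python3 -c "
from h import *
s=sensors.get_state();print(s['joints'])
to(0.58,-0.05,0.26,77)"
```

```text
[-0.05006651  0.36260998  0.03431355  1.72116663 -0.00615707  1.11630004
  0.01304206]
t 22.22 at [ 0.5698 -0.016   0.2364] [-176.66    0.35   91.6 ] w 0.0552 f [0.5 0.7 0.4]
shift units [-1.38  0.32 -0.96] turn [-3.28  0.77 14.59] rows>= 3
```

Request:
send_rows(
  series=[-0.5,0.1,-0.3,-1,0,6,-0.5,0.1,-0.3,-1,0.3,6,-0.3,0,-0.3,-1,0.3,2,0,0,0,0,0,0,0,0,0,0,0,0,0,0,0,0,0,0],
)

```text
t: 22.72
tcp_pos: [0.5677, -0.0435, 0.2494]
ee_rot: [-3.122, 0.007, 1.351]
ft_force: [-0.4, -0.5, -0.0]
gripper_width: 0.0552
```

```bash
python3 -c "
from h import *
f=grab('wrist','w7.png')
to(0.58,-0.05,0.26,77)"
```

```text
t 22.77 at [ 0.5675 -0.0432  0.2491] [-178.86    0.42   77.39] w 0.0551 f [-0.8 -1.   0. ]
shift units [-0.16  0.54 -0.44] turn [-1.14  0.42  0.39] rows>= 1
```

View pics/w7.png

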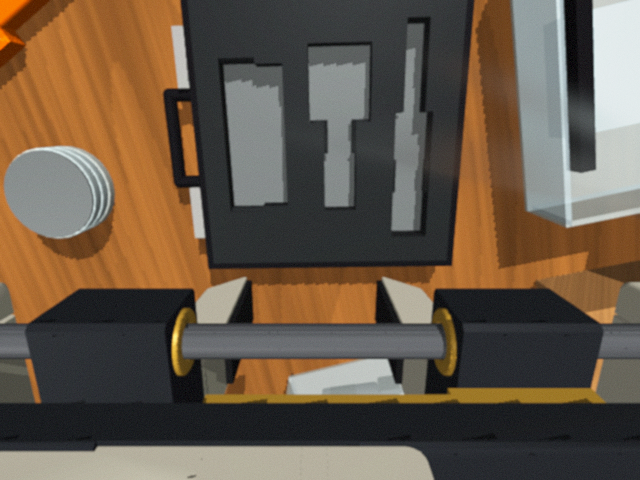

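The wrist view shows the comb cutout at (255,135), the lens cutout at (338,125) and the pipette cutout at (408,130, nozzle upwards). I'll measure their outlines at foam height.

```bash
cat > pk.py <<'E'
from h import *
def pockets(f,shw=False):
    W=cloud(f); z=W[:,:,2]
    # foam height
    m=((z<0.0305)&(z>0.005)).astype(np.uint8); m[270:]=0; m[:,:205]=0;m[:,465:]=0
    m=cv2.morphologyEx(m,cv2.MORPH_OPEN,np.ones((5,5)))
    if shw: cv2.imwrite('pics/'+shw,m*255)
    N,l,s,c=cv2.connectedComponentsWithStats(m)
    for i in range(1,N):
        if s[i,4]<1500: continue
        yy,xx=np.where(l==i)
        P=np.array([ray(f,u,v,0.036)[:2] for u,v in zip(xx,yy)])
        fl=np.nanpercentile(z[l==i],[20,50])
        # axis from left/right edges per row
        print('comp',c[i].round(),s[i,4],'floor z',fl.round(4), 'bbox',s[i,:4])
        yield i,P
if __name__=='__main__':
    import sys
    f=load('wrist'); 
    W=cloud(f); print('foam',W[250,240],W[250,430],W[30,300])
    for i,P in pockets(f,'mask7.png'):
        best=None
        for yaw in np.arange(-20,-5,0.1):
            a=np.radians(yaw); ex=np.array([np.cos(a),np.sin(a)]); ey=np.array([-ex[1],ex[0]])
            q=P@ex; h=np.histogram(q,bins=np.arange(q.min()-.001,q.max()+.001,0.0005))[0]
            sc=np.sum(np.diff(h.astype(float))**2)
            if best is None or sc>best[0]: best=(sc,yaw)
        yaw=best[1]; a=np.radians(yaw); ex=np.array([np.cos(a),np.sin(a)]); ey=np.array([-ex[1],ex[0]])
        X=P@ex;Y=P@ey
        print(' yaw',round(yaw,1),'x',X.min().round(4),X.max().round(4),'y',Y.min().round(4),Y.max().round(4),'span',(np.ptp(X)).round(4),np.ptp(Y).round(4))
        for y0 in np.arange(Y.min()+.005,Y.max(),0.02):
            s=(abs(Y-y0)<0.004); print('   y',round(y0,4),'x',np.percentile(X[s],[1,99]).round(4),'mid',np.mean(np.percentile(X[s],[1,99])).round(4),'w',np.diff(np.percentile(X[s],[1,99])).round(4))
E
python3 pk.py
```

```text
foam [ 0.48341146 -0.06883766  0.03529834] [ 0.66609931 -0.10799458  0.03689605] [0.58621041 0.10880807 0.03594593]
comp [411. 138.] 5882 floor z [0.0136 0.0144] bbox [391  19  40 216]
 yaw -8.3 x 0.6373 0.6738 y 0.0061 0.1932 span 0.0365 0.1871
   y 0.0111 x [0.6373 0.6681] mid 0.6527 w [0.0307]
   y 0.0311 x [0.6387 0.6689] mid 0.6538 w [0.0303]
   y 0.0511 x [0.6408 0.667 ] mid 0.6539 w [0.0261]
   y 0.0711 x [0.6421 0.6687] mid 0.6554 w [0.0266]
   y 0.0911 x [0.6415 0.6722] mid 0.6569 w [0.0307]
   y 0.1111 x [0.6428 0.673 ] mid 0.6579 w [0.0302]
   y 0.1311 x [0.651  0.6675] mid 0.6593 w [0.0166]
   y 0.1511 x [0.652  0.6683] mid 0.6602 w [0.0163]
   y 0.1711 x [0.653  0.6699] mid 0.6615 w [0.0169]
   y 0.1911 x [0.654  0.6706] mid 0.6623 w [0.0166]
comp [339. 110.] 7226 floor z [0.0195 0.0201] bbox [308  43  63 166]
 yaw -11.5 x 0.5584 0.6124 y 0.07 0.2126 span 0.054 0.1426
   y 0.075 x [0.5722 0.5997] mid 0.5859 w [0.0275]
   y 0.095 x [0.5715 0.5995] mid 0.5855 w [0.028]
   y 0.115 x [0.5717 0.5993] mid 0.5855 w [0.0276]
   y 0.135 x [0.5746 0.5973] mid 0.586 w [0.0226]
   y 0.155 x [0.5588 0.6122] mid 0.5855 w [0.0534]
   y 0.175 x [0.5592 0.6118] mid 0.5855 w [0.0526]
   y 0.195 x [0.5589 0.6122] mid 0.5855 w [0.0533]
comp [254. 133.] 8325 floor z [0.0174 0.0181] bbox [221  62  66 146]
 yaw -15.8 x 0.4671 0.5278 y 0.1095 0.2374 span 0.0608 0.1278
   y 0.1145 x [0.4754 0.5269] mid 0.5011 w [0.0515]
   y 0.1345 x [0.4736 0.5265] mid 0.5 w [0.0529]
   y 0.1545 x [0.4728 0.5255] mid 0.4991 w [0.0527]
   y 0.1745 x [0.4711 0.5239] mid 0.4975 w [0.0528]
   y 0.1945 x [0.4695 0.5223] mid 0.4959 w [0.0529]
   y 0.2145 x [0.4679 0.5208] mid 0.4944 w [0.0529]
   y 0.2345 x [0.4679 0.5193] mid 0.4936 w [0.0514]
```

View pics/mask7.png

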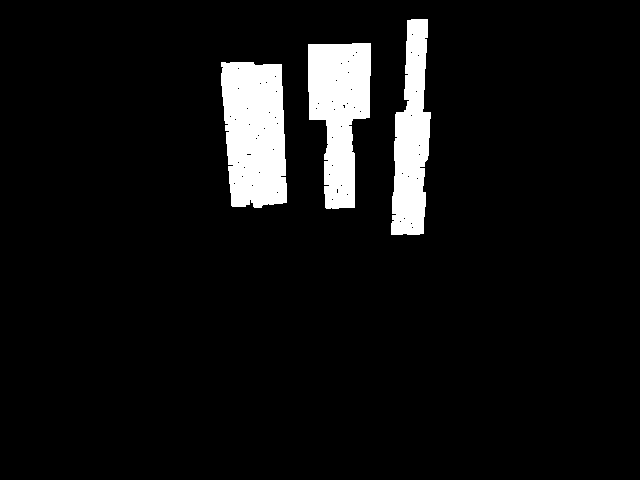

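```bash
cat > pk2.py <<'E'
from pk import *
def go(f,name):
    for i,P in pockets(f,name):
        yaw=-11.6
        for it in range(4):
            a=np.radians(yaw); ex=np.array([np.cos(a),np.sin(a)]); ey=np.array([-ex[1],ex[0]])
            X=P@ex;Y=P@ey; ys=[];lo=[];hi=[]
            y0,y1=np.percentile(Y,[0.3,99.7])
            for y in np.arange(y0+.004,y1-.004,0.003):
                s=abs(Y-y)<0.002; ys.append(y);lo.append(np.percentile(X[s],1));hi.append(np.percentile(X[s],99))
            ys=np.array(ys);lo=np.array(lo);hi=np.array(hi);mid=(lo+hi)/2
            p=np.polyfit(ys,mid,1); res=mid-np.polyval(p,ys); k=abs(res)<0.0015
            p=np.polyfit(ys[k],mid[k],1); yaw-=np.degrees(np.arctan(p[0]))
        xm=np.median(mid[k]); w=hi-lo
        # step location where width changes
        sp=(Y.max()-Y.min())
        if sp>0.17: # pipette: ends -57.5..132.5
            ym=[y0+0.0575,y1-0.1325]; mx=xm
        elif np.median(w)>0.045 and sp<0.136: ym=[y0+.0675,y1-.0675]
        else: ym=[y0+.0675,y1-.0775]
        ymid=np.mean(ym)
        C=xm*ex+ymid*ey
        print('  yaw %.2f span %.4f w %s ymid cands %s centre %s'%(yaw,y1-y0,np.percentile(w,[10,50,90]).round(4),np.round(ym,4),C.round(4)))
if __name__=='__main__': 
    import sys; go(load('wrist'),sys.argv[1])
E
python3 pk2.py m7b.png
```

```text
comp [411. 138.] 5882 floor z [0.0136 0.0144] bbox [391  19  40 216]
  yaw -11.56 span 0.1855 w [0.0164 0.0269 0.0309] ymid cands [0.1016 0.0971] centre [ 0.6575 -0.0331]
comp [339. 110.] 7226 floor z [0.0195 0.0201] bbox [308  43  63 166]
  yaw -11.37 span 0.1415 w [0.0226 0.0281 0.0533] ymid cands [0.137  0.1335] centre [0.601  0.0171]
comp [254. 133.] 8325 floor z [0.0174 0.0181] bbox [221  62  66 146]
  yaw -11.53 span 0.1262 w [0.0518 0.0524 0.0529] ymid cands [0.1412 0.1324] centre [0.526  0.0323]
```

Request:
send_rows(
  series=[-0.8,0.8,-0.2,-1,0.4,0,-0.8,0.8,-0.2,0,0,0,0,0,0,0,0,0,0,0,0,0,0,0],
)

```text
t: 23.1
tcp_pos: [0.598, -0.0886, 0.2564]
ee_rot: [-3.135, -0.002, 1.361]
ft_force: [-1.1, 0.8, -0.3]
gripper_width: 0.0549
```

```bash
python3 -c "
from h import *
f=grab('wrist','w8.png')
to(0.58,-0.05,0.26,77)"; python3 pk2.py m8.png
```

```text
t 23.15 at [ 0.5979 -0.0891  0.2564] [-1.7962e+02 -5.0000e-02  7.7960e+01] w 0.0549 f [ 0.2 -1.4 -0.7]
shift units [ 1.38 -1.03 -0.14] turn [-0.38 -0.05  0.96] rows>= 2
comp [294.  69.] 7499 floor z [0.0194 0.0201] bbox [261   0  64 171]
  yaw -11.55 span 0.1415 w [0.0231 0.0277 0.0536] ymid cands [0.1383 0.1348] centre [0.6014 0.0165]
comp [366. 108.] 5687 floor z [0.0135 0.0142] bbox [348   0  38 198]
  yaw -11.51 span 0.1680 w [0.0172 0.0297 0.0315] ymid cands [0.1107 0.1337] centre [ 0.6625 -0.0102]
comp [222.  96.] 4906 floor z [0.0174 0.018 ] bbox [205  20  38 149]
  yaw -13.89 span 0.1245 w [0.0262 0.0297 0.0339] ymid cands [0.1615 0.141 ] centre [0.5355 0.0233]
```

View pics/w8.png

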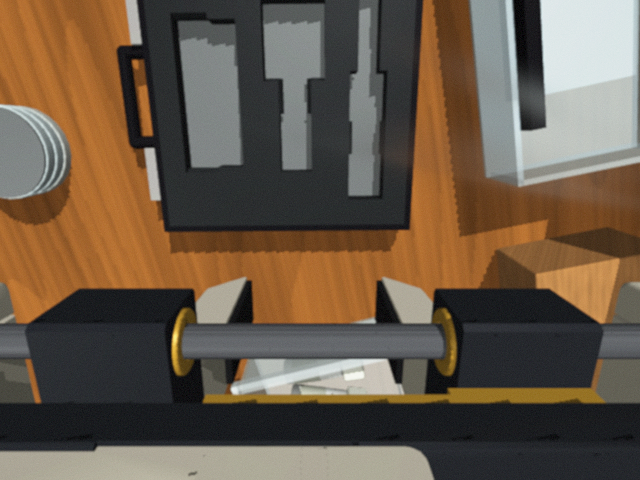

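```bash
python3 -c "
from h import *
to(0.36,-0.33,0.23,85)"
```

```text
t 23.15 at [ 0.5979 -0.0891  0.2564] [-1.7962e+02 -5.0000e-02  7.7960e+01] w 0.0549 f [ 0.2 -1.4 -0.7]
shift units [-11.41  -7.29   1.1 ] turn [-0.38 -0.07 -7.04] rows>= 12
```

Request:
send_rows(
  series=[-0.95,-0.55,0.1,0,0,-0.6,-0.95,-0.55,0.1,0,0,-0.6,-0.95,-0.55,0.1,0,0,-0.6,-0.95,-0.55,0.1,0,0,-0.6,-0.95,-0.55,0.1,0,0,-0.6,-0.95,-0.55,0.1,0,0,-0.6,-0.95,-0.55,0.1,0,0,-0.6,-0.95,-0.55,0.1,0,0,-0.6,-0.95,-0.55,0.1,0,0,-0.6,-0.95,-0.55,0.1,0,0,-0.6,-0.95,-0.55,0.1,0,0,-0.6,-0.5,-0.3,0,0,0,0],
)

```text
t: 24.15
tcp_pos: [0.3962, -0.3253, 0.2223]
ee_rot: [-3.13, -0.014, 1.518]
ft_force: [-0.3, 0.7, -0.1]
gripper_width: 0.0553
```

```bash
python3 -c "
from h import *
f=grab('wrist','w9.png')
to(0.36,-0.33,0.23,85)"
```

```text
t 24.20 at [ 0.3948 -0.3272  0.2224] [-179.29   -0.75   86.81] w 0.0552 f [-1.8 -2.3  0.6]
shift units [-0.19 -1.39 -0.29] turn [-0.72 -0.74  1.82] rows>= 2
```

View pics/w9.png

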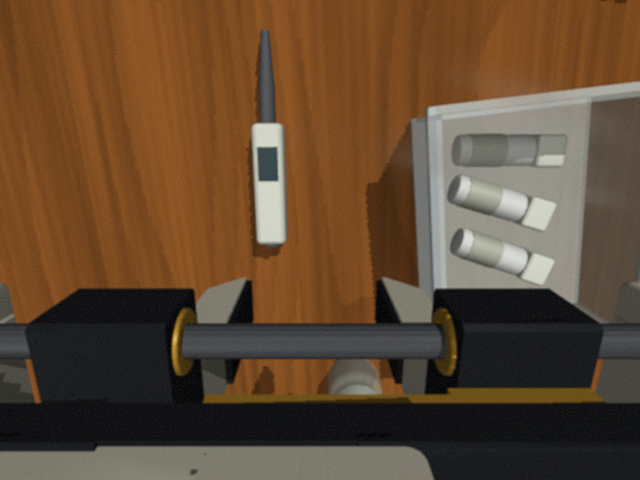

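The pipette is at (268,184) with its nozzle upwards at (264,30); the tub is at the right. Measuring the handle.

```bash
cat > pip.py <<'E'
from h import *
def pip(f,zt=0.026,show=1,box=None):
    im=f['image'].astype(int); W=cloud(f); z=W[:,:,2]
    m=((z>zt-0.009)&(z<zt+.006)&(im.min(2)>20)).astype(np.uint8); m[300:]=0
    if box: k=np.zeros_like(m); k[box[1]:box[3],box[0]:box[2]]=1; m&=k
    m=cv2.morphologyEx(m,cv2.MORPH_OPEN,np.ones((3,3)))
    N,l,s,c=cv2.connectedComponentsWithStats(m)
    for i in range(1,N):
        if s[i,4]<900: continue
        ys,xs=np.where(l==i)
        P=np.array([ray(f,u,v,zt)[:2] for u,v in zip(xs,ys)]).astype(np.float32)
        r=cv2.minAreaRect(P); b=cv2.boxPoints(r); d0=b[1]-b[0]; d1=b[2]-b[1]; d=d0 if np.linalg.norm(d0)>np.linalg.norm(d1) else d1
        print(c[i].round(),s[i,4],np.round(r[0],4),np.round(r[1],4),'long dir',np.degrees(np.arctan2(d[1],d[0])).round(1)%180,'z',np.percentile(z[l==i],[50,95]).round(4))
if __name__=='__main__':
    f=load('wrist'); pip(f,box=(200,0,340,290)); 
E
python3 pip.py
python3 - <<'E'
import sys; sys.path.insert(0,'.')
import os; os.chdir('.')
from h import *
f=load('wrist'); im=f['image'].astype(int)
m=(im.min(2)>120).astype(np.uint8); k=np.zeros_like(m);k[100:260,230:310]=1;m&=k
ys,xs=np.where(m); P=np.array([ray(f,u,v,.026)[:2] for u,v in zip(xs,ys)]).astype(np.float32); print(cv2.minAreaRect(P))
E
```

```text
[268. 169.] 4432 [ 0.357  -0.2691] [0.1638 0.0279] long dir 87.4 z [0.0255 0.0272]
((0.3558340072631836, -0.29527467489242554), (0.10746198147535324, 0.0266951285302639), 87.47565460205078)
```

```bash
python3 -c "
from h import *
to(0.3562,-0.2957,0.06,87.5)"
```

```text
t 24.20 at [ 0.3948 -0.3272  0.2224] [-179.29   -0.75   86.81] w 0.0552 f [-1.8 -2.3  0.6]
shift units [ 1.09 -1.53  6.53] turn [-0.71 -0.76 -0.68] rows>= 7
```

Request:
send_rows(
  series=[0.3,-0.5,0.5,-0.3,-0.3,-0.3,0.4,-0.5,0.8,-0.3,-0.3,-0.3,0.4,-0.5,0.9,0,0,0,0,0,0.9,0,0,0,0,0,0.9,0,0,0,0,0,0.9,0,0,0,0,0,0.7,0,0,0,0,0,0.3,0,0,0,0,0,0,0,0,0,0,0,0,0,0,0],
)

```text
t: 25.03
tcp_pos: [0.3616, -0.2852, 0.0707]
ee_rot: [3.138, -0.007, 1.539]
ft_force: [0.0, 0.8, -0.2]
gripper_width: 0.0549
```

```bash
python3 -c "
from h import *
to(0.3562,-0.2957,0.022,87.5)
f=grab('wrist','w10.png')
import pip
pip.pip(f,box=(200,0,440,290))"
```

```text
t 25.03 at [ 0.3616 -0.2852  0.0707] [179.79  -0.41  88.19] w 0.0549 f [ 0.   0.8 -0.2]
shift units [-0.44 -0.21  1.95] turn [ 0.21 -0.41  0.69] rows>= 2
[301. 210.] 7257 [ 0.3576 -0.2386] [0.1104 0.0273] long dir 87.5 z [0.0253 0.0272]
```

View pics/w10.png

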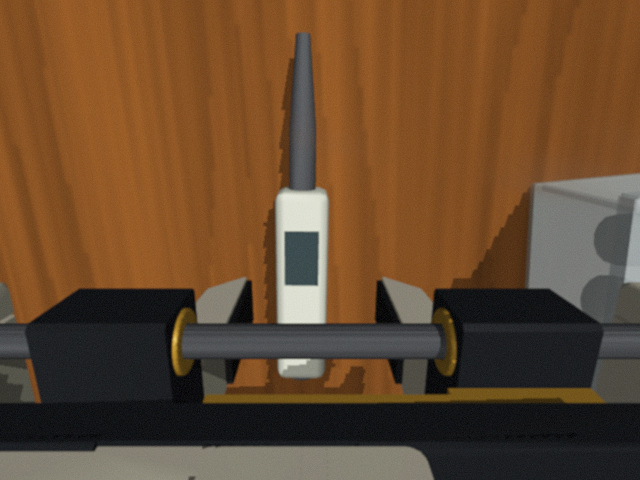

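The pipette lies between the jaws, with the handle shoulder at row 188 and the handle end at about row 376.

```bash
python3 -c "
from h import *
f=load('wrist')
for p in((302,189),(277,220),(327,220),(302,34),(302,374)): print(p,ray(f,*p,.026 if p[1]>100 else .015).round(4))
to(0.3562,-0.2957,0.022,87.5)
"
```

```text
(302, 189) [ 0.3579 -0.2396  0.026 ]
(277, 220) [ 0.3444 -0.2551  0.026 ]
(327, 220) [ 0.3701 -0.2559  0.026 ]
(302, 34) [ 0.3605 -0.1668  0.015 ]
(302, 374) [ 0.3536 -0.3464  0.026 ]
t 25.08 at [ 0.3618 -0.2853  0.071 ] [179.76  -0.4   88.2 ] w 0.0553 f [-0.1 -0.2 -0.4]
shift units [-0.44 -0.22  1.96] turn [ 0.23 -0.4   0.7 ] rows>= 2
```

Request:
send_rows(
  series=[-0.35,-0.25,0.3,0.2,-0.4,0.7,0,0,0.6,0,0,0,0,0,0.5,0,0,0,0,0,0.25,0,0,0,0,0,0.1,0,0,0,0,0,0,0,0,0],
)

```text
t: 25.58
tcp_pos: [0.3586, -0.2997, 0.0301]
ee_rot: [3.131, 0.009, 1.524]
ft_force: [0.1, 0.8, 0.6]
gripper_width: 0.0551
```

```bash
python3 -c "
from h import *
to(0.356,-0.2945,0.021,87.5)
"
```

```text
t 25.58 at [ 0.3586 -0.2997  0.0301] [179.4    0.51  87.32] w 0.0551 f [0.1 0.8 0.6]
shift units [ 0.21 -0.12  0.36] turn [ 0.6   0.51 -0.18] rows>= 1
```

Request:
send_rows(
  series=[0.2,-0.1,0.15,0.6,0.5,-0.2,0,0,0.15,0,0,0,0,0,0.05,0,0,0,0,0,0,0,0,0],
)

```text
t: 25.92
tcp_pos: [0.357, -0.2953, 0.0221]
ee_rot: [3.14, 0.001, 1.527]
ft_force: [-0.4, 0.3, -1.0]
gripper_width: 0.0552
```

Request:
send_rows(
  series=[0,0,0,0,0,0,0,0,0.05,0,0,0,0,0,0.05,0,0,0,0,0,0,0,0,0,0,0,0,0,0,0,0,0,0,0,0,0,0,0,0,0,0,0,0,0,0,0,0,0],
  jaw=0,
  squeeze=40,
)

```text
t: 26.58
tcp_pos: [0.3575, -0.2955, 0.0199]
ee_rot: [3.139, 0.002, 1.527]
ft_force: [-0.0, -0.7, -0.4]
gripper_width: 0.0277
```

```bash
python3 -c "
from h import *
to(0.356,-0.2945,0.021,87.5)
"
```

```text
t 26.58 at [ 0.3575 -0.2955  0.0199] [1.7987e+02 9.0000e-02 8.7520e+01] w 0.0277 f [-0.  -0.7 -0.4]
shift units [ 0.04 -0.06 -0.04] turn [0.13 0.09 0.02] rows>= 1
```

Request:
send_rows(
  series=[0,0,-0.3,0,0,0,0,0,-0.6,0,0,0,0,0,-0.8,0,0,0,0,0,-0.9,0,0,0,0,0,-0.9,0,0,0,0,0,-0.9,0,0,0,0,0,-0.6,0,0,0,0,0,-0.2,0,0,0,0,0,0,0,0,0],
)

```text
t: 27.33
tcp_pos: [0.355, -0.2941, 0.1576]
ee_rot: [-3.14, -0.001, 1.527]
ft_force: [0.3, -0.3, -1.1]
gripper_width: 0.0271
```

```bash
python3 -c "
from h import *
f=grab('wrist','w11.png')
for p in((302,189),(277,220)): pass
to(0.6575,-0.0345,0.16,78.5)
"
```

```text
t 27.38 at [ 0.3549 -0.294   0.1571] [-1.799e+02 -5.000e-02  8.746e+01] w 0.0277 f [ 0.2 -0.7 -0.7]
shift units [10.91 11.63 -0.13] turn [-0.1  -0.04  8.96] rows>= 12
```

View pics/w11.png

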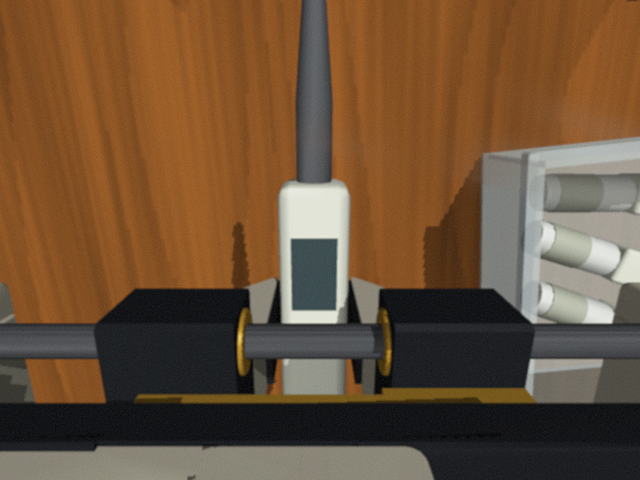

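The pipette is held square between the pads, with its shoulder at row 182 and the handle at columns 280 to 349. I'll measure where it sits in the tool frame.

```bash
cat > held.py <<'E'
from h import *
def tf(f,pts,dz,s=None):
    s=s or sensors.get_state(); p=s['tcp_pos'];R=Ro.from_euler('xyz',s['ee_rot']).as_matrix()
    for q in pts:
        X=ray(f,q[0],q[1],p[2]+dz); print(q,X.round(4),'tool',(R.T@(X-p)*1000).round(1))
E
python3 -c "
from held import *
tf(load('wrist'),[(314,182),(280,215),(349,215),(281,280),(347,280)],0.006)
"
```

```text
(314, 182) [ 0.358  -0.2387  0.1631] tool [55.4  0.7 -6. ]
(280, 215) [ 0.3447 -0.2505  0.1631] tool [ 43.  -12.1  -5.9]
(349, 215) [ 0.3707 -0.2517  0.1631] tool [43.  13.9 -6. ]
(281, 280) [ 0.3433 -0.2768  0.1631] tool [ 16.7 -12.4  -6. ]
(347, 280) [ 0.3694 -0.278   0.1631] tool [16.7 13.8 -6. ]
```

Request:
send_rows(
  series=[0.85,0.95,0,0,0,0.7,0.9,0.95,0,0,0,0.7,0.95,0.95,0,0,0,0.7,0.95,0.93,0,0,0,0.7,0.95,0.92,0,0,0,0.7,0.95,0.9,0,0,0,0.7,0.97,0.88,0,0,0,0.7,0.97,0.85,0,0,0,0.7,0.97,0.8,0,0,0,0.7,0.97,0.8,0,0,0,0.7,0.9,0.75,0,0,0,0.7,0.5,0.4,0,0,0,0.5],
)

```text
t: 28.38
tcp_pos: [0.6345, -0.0449, 0.1349]
ee_rot: [-3.111, -0.0, 1.362]
ft_force: [0.4, 1.1, 0.1]
gripper_width: 0.0279
```

```bash
python3 -c "
from h import *
to(0.657,-0.034,0.09,78.5)
"
```

```text
t 28.38 at [ 0.6345 -0.0449  0.1349] [-1.7825e+02 -1.0000e-02  7.8030e+01] w 0.0279 f [0.4 1.1 0.1]
shift units [0.61 0.85 1.77] turn [-1.75 -0.01 -0.47] rows>= 2
```

Request:
send_rows(
  series=[0.1,0.2,0,-1.7,0,-0.4,0,0,0,0,0,0,0,0,0,0,0,0],
)

```text
t: 28.63
tcp_pos: [0.6402, -0.0364, 0.1276]
ee_rot: [-3.133, -0.002, 1.377]
ft_force: [0.4, -0.0, -0.3]
gripper_width: 0.0277
```

```bash
python3 -c "
from h import *
to(0.657,-0.034,0.09,78.5)
"
```

```text
t 28.63 at [ 0.6402 -0.0364  0.1276] [-1.7951e+02 -9.0000e-02  7.8890e+01] w 0.0277 f [ 0.4 -0.  -0.3]
shift units [0.22 0.66 1.5 ] turn [-0.49 -0.09  0.39] rows>= 2
```

Request:
send_rows(
  series=[0.15,0.5,0.4,-0.4,0,0.3,0.05,0.15,0.4,0,0,0,0,0,0.4,0,0,0,0,0,0,0,0,0,0,0,0,0,0,0],
)

```text
t: 29.05
tcp_pos: [0.6515, -0.0384, 0.0914]
ee_rot: [-3.129, 0.002, 1.367]
ft_force: [0.0, -0.2, -0.8]
gripper_width: 0.0278
```

```bash
python3 -c "
from h import *
to(0.657,-0.034,0.06,78.5)
f=grab('wrist','w12.png')
"
```

```text
t 29.05 at [ 0.6515 -0.0384  0.0914] [-1.7929e+02  1.0000e-01  7.8320e+01] w 0.0278 f [ 0.  -0.2 -0.8]
shift units [0.22 0.19 1.25] turn [-0.71  0.1  -0.18] rows>= 2
```

View pics/w12.png

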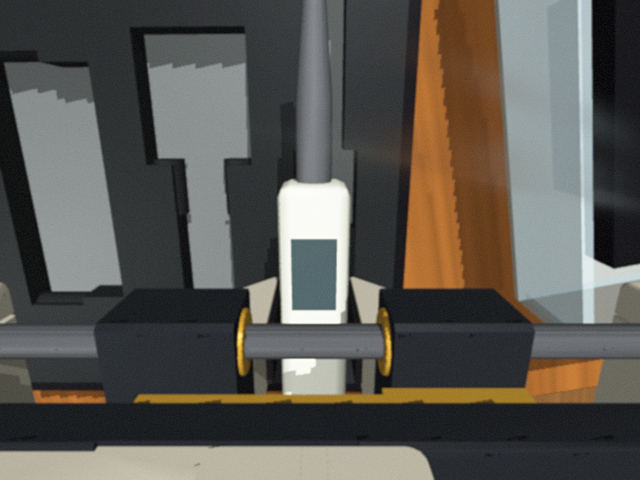

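The held pipette is above its cutout. The visible cutout shoulder corner is at about (353,150) and the nozzle-cutout edge at (342,100). Using them as a check.

```bash
python3 -c "
from h import *
f=load('wrist')
a=np.radians(-11.5);ex=np.array([np.cos(a),np.sin(a)]);ey=np.array([-ex[1],ex[0]])
C=np.array([.657,-.034])
for p in((353,151),(353,170),(342,145),(343,100),(344,60),(184,215),(233,215),(146,30),(247,30),(250,155)):
  X=ray(f,*p,.036)[:2]; print(p,X.round(4),'local mm',((X-C)@ex*1000).round(1),((X-C)@ey*1000).round(1))
im=f['image'][90:290,300:440,::-1]
cv2.imwrite('pics/c12.png',cv2.resize(im,None,fx=3,fy=3))
"
```

```text
(353, 151) [0.6839 0.0194] local mm 15.7 57.7
(353, 170) [0.6822 0.0099] local mm 15.9 48.0
(342, 145) [0.6789 0.0235] local mm 10.0 60.7
(343, 100) [0.6833 0.0448] local mm 10.1 82.5
(344, 60) [0.6871 0.0627] local mm 10.2 100.7
(184, 215) [0.5885 0.0045] local mm -74.8 24.1
(233, 215) [ 0.6145 -0.0008] local mm -48.3 24.1
(146, 30) [0.5972 0.0948] local mm -84.3 114.3
(247, 30) [0.6444 0.0849] local mm -36.1 114.0
(250, 155) [0.6314 0.0282] local mm -37.5 55.8
```

View pics/c12.png

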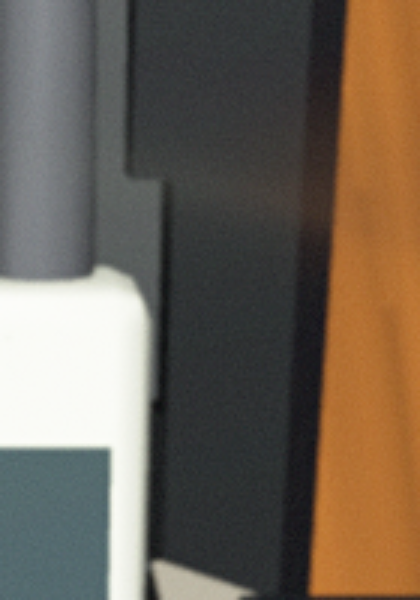

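Request:
send_rows(
  series=[0.2,0.2,0.3,-0.7,0.1,-0.2,0,0,0.4,0,0,0,0,0,0.2,0,0,0,0,0,0,0,0,0,0,0,0,0,0,0],
)

```text
t: 29.52
tcp_pos: [0.6571, -0.0353, 0.0675]
ee_rot: [3.14, -0.0, 1.369]
ft_force: [-0.7, -0.4, -0.6]
gripper_width: 0.0281
```

```bash
python3 -c "
from h import *
to(0.657,-0.034,0.05,78.5)
"
```

```text
t 29.52 at [ 0.6571 -0.0353  0.0675] [ 1.7993e+02 -1.0000e-02  7.8460e+01] w 0.0281 f [-0.7 -0.4 -0.6]
shift units [ 0.05 -0.02  0.7 ] turn [ 0.07 -0.01 -0.04] rows>= 1
```

Request:
send_rows(
  series=[0.05,0,0.2,0,0,0,0,0,0.2,0,0,0,0,0,0.1,0,0,0,0,0,0,0,0,0],
)

```text
t: 29.85
tcp_pos: [0.6578, -0.0337, 0.0544]
ee_rot: [3.139, -0.0, 1.37]
ft_force: [0.0, 0.1, -0.0]
gripper_width: 0.0274
```

```bash
python3 -c "
from h import *
to(0.657,-0.034,0.05,78.5)
"
```

```text
t 29.85 at [ 0.6578 -0.0337  0.0544] [ 1.7987e+02 -3.0000e-02  7.8480e+01] w 0.0274 f [ 0.   0.1 -0. ]
shift units [-0.02 -0.03  0.18] turn [ 0.13 -0.03 -0.02] rows>= 1
```

Request:
send_rows(
  series=[0,0,0.12,0,0,0,0,0,0.06,0,0,0,0,0,0.03,0,0,0],
)

```text
t: 30.1
tcp_pos: [0.6582, -0.0338, 0.0492]
ee_rot: [3.139, -0.0, 1.37]
ft_force: [-1.1, -0.2, 5.0]
gripper_width: 0.0278
```

Resting on the lips with 5 N at the expected depth. Releasing.

Request:
send_rows(
  series=[0,0,0,0,0,0,0,0,0,0,0,0,0,0,0,0,0,0,0,0,0,0,0,0,0,0,-0.3,0,0,0,0,0,-0.6,0,0,0,0,0,-0.6,0,0,0,0,0,-0.4,0,0,0,0,0,0,0,0,0],
  jaw=0.5,
)

```text
t: 30.85
tcp_pos: [0.6584, -0.0341, 0.1002]
ee_rot: [3.138, -0.0, 1.369]
ft_force: [0.3, -0.4, -0.1]
gripper_width: 0.0459
```

```bash
python3 -c "
from h import *
to(0.657,-0.034,0.08,78.5)
f=grab('wrist','w13.png')
"
```

```text
t 30.85 at [ 0.6584 -0.0341  0.1002] [ 1.7981e+02 -3.0000e-02  7.8460e+01] w 0.0459 f [ 0.3 -0.4 -0.1]
shift units [-0.01 -0.06  0.81] turn [ 0.19 -0.03 -0.04] rows>= 1
```

View pics/w13.png

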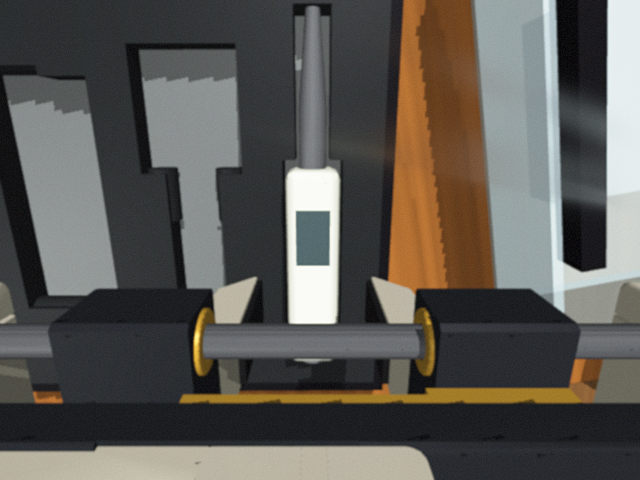

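The pipette sits centred in its cutout, with the handle at (312,250) and the nozzle up to (312,10). Closing the jaws to press at the mid point.

Request:
send_rows(
  series=[0,-0.05,0,0,0,0,0,0,0,0,0,0,0,0,0,0,0,0,0,0,0,0,0,0,0,0,0,0,0,0,0,0,0,0,0,0,0,0,0,0,0,0,0,0,0.2,0,0,0,0,0,0.4,0,0,0,0,0,0.3,0,0,0,0,0,0.1,0,0,0,0,0,0,0,0,0],
  jaw=0,
)

```text
t: 31.9
tcp_pos: [0.6538, -0.0335, 0.0674]
ee_rot: [-3.138, 0.001, 1.37]
ft_force: [-0.2, -0.1, -1.0]
gripper_width: 0.0004
```

```bash
python3 -c "
from h import *
to(0.657,-0.034,0.067,78.5)
"
```

```text
t 31.90 at [ 0.6538 -0.0335  0.0674] [-1.7981e+02  5.0000e-02  7.8470e+01] w 0.0004 f [-0.2 -0.1 -1. ]
shift units [0.01 0.13 0.02] turn [-0.19  0.05 -0.03] rows>= 1
```

Now small pressing steps while watching the force.

Request:
send_rows(
  series=[0,0.12,0.02,0,0,0,0,0,0.04,0,0,0,0,0,0.06,0,0,0,0,0,0.06,0,0,0],
)

```text
t: 32.23
tcp_pos: [0.659, -0.0345, 0.0641]
ee_rot: [3.142, 0.0, 1.369]
ft_force: [0.3, -1.0, 4.4]
gripper_width: 0.0005
```

Request:
send_rows(
  series=[0,0,0.08,0,0,0,0,0,0.08,0,0,0],
)

```text
t: 32.4
tcp_pos: [0.6613, -0.035, 0.0621]
ee_rot: [3.137, -0.0, 1.369]
ft_force: [-3.7, -0.5, 10.4]
gripper_width: 0.0003
```

Request:
send_rows(
  series=[0,-0.1,0.1,0,0,0,0,-0.1,0.1,0,0,0],
)

```text
t: 32.57
tcp_pos: [0.6584, -0.0343, 0.0587]
ee_rot: [3.133, -0.001, 1.369]
ft_force: [-0.4, 0.8, 0.2]
gripper_width: 0.0004
```

```bash
python3 -c "
from h import *
to(0.657,-0.034,0.051,78.5)
"
```

```text
t 32.57 at [ 0.6584 -0.0343  0.0587] [ 1.7948e+02 -4.0000e-02  7.8430e+01] w 0.0004 f [-0.4  0.8  0.2]
shift units [ 0.   -0.06  0.31] turn [ 0.52 -0.04 -0.07] rows>= 1
```

Request:
send_rows(
  series=[0,-0.06,0.15,0.5,0,0,0,0,0.1,0,0,0,0,0,0.08,0,0,0],
)

```text
t: 32.82
tcp_pos: [0.6558, -0.0337, 0.0512]
ee_rot: [-3.139, -0.001, 1.369]
ft_force: [-9.6, 0.0, 30.8]
gripper_width: 0.0002
```

Request:
send_rows(
  series=[0,0,0.1,0,0,0,0,0,0.1,0,0,0],
)

```text
t: 32.98
tcp_pos: [0.6558, -0.0337, 0.0512]
ee_rot: [-3.138, -0.002, 1.369]
ft_force: [-8.6, 0.8, 22.3]
gripper_width: 0.0004
```

The tip is at z = 0.040, which is the home height of the pipette's top. Lifting off and checking.

Request:
send_rows(
  series=[0,0,-0.3,0,0,0,0,0,-0.7,0,0,0,0,0,-0.8,0,0,0,-0.5,0,-0.8,0,0,0,-0.5,0,-0.8,0,0,0,-0.5,0,-0.8,0,0,0,-0.2,0,-0.4,0,0,0,0,0,0,0,0,0],
  jaw=0.6,
)

```text
t: 33.65
tcp_pos: [0.6446, -0.0749, 0.1661]
ee_rot: [-3.128, -0.001, 1.372]
ft_force: [1.1, -0.4, 0.2]
gripper_width: 0.0494
```

```bash
python3 -c "
from h import *
f=grab('wrist','w14.png')
W=cloud(f)
im=f['image'].astype(int)
m=(im.min(2)>130)&(abs(W[:,:,2]-.04)<.015)
m[290:]=False
p=W[m]; print(len(p)); A=np.c_[p[:,:2],np.ones(len(p))]
print('white z',np.percentile(p[:,2],[5,50,95]).round(4),'plane slopes',np.linalg.lstsq(A,p[:,2],rcond=None)[0].round(4))
to(0.555,0.285,0.25,88)
"
```

```text
21679
white z [0.0294 0.0358 0.0499] plane slopes [ 0.0017 -0.0365  0.0356]
t 33.70 at [ 0.6443 -0.0744  0.1651] [-1.7919e+02 -6.0000e-02  7.8600e+01] w 0.0528 f [ 0.2 -0.8 -0.3]
shift units [13.39 -6.39 -3.29] turn [-0.8  -0.13 -9.4 ] rows>= 14
```

View pics/w14.png

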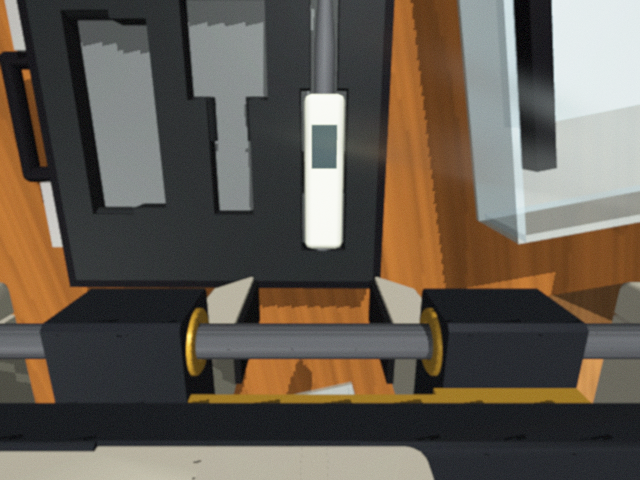

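```bash
cat > chk.py <<'E'
from h import *
def chk(f,box,thr,yaw=-11.5,C=(0.657,-0.034)):
    W=cloud(f); im=f['image'].astype(int); m=np.zeros(im.shape[:2],bool); x0,y0,x1,y1=box; m[y0:y1,x0:x1]=True
    m&=thr(im); p=W[m]; p=p[np.isfinite(p[:,2])]
    a=np.radians(yaw); ex=np.array([np.cos(a),np.sin(a)]);ey=np.array([-ex[1],ex[0]])
    q=np.c_[(p[:,:2]-C)@ex,(p[:,:2]-C)@ey]
    c=np.linalg.lstsq(np.c_[q,np.ones(len(q))],p[:,2],rcond=None)[0]
    print(len(p),'z',np.percentile(p[:,2],[5,50,95]).round(4),'tilt deg x,y',np.degrees(c[:2]).round(2),'z at C',c[2].round(4),'x',(np.percentile(q[:,0],[1,99])*1000).round(1),'y',(np.percentile(q[:,1],[1,99])*1000).round(1))
E
python3 -c "
from chk import *
f=load('wrist')
chk(f,(300,92,346,252),lambda im:im.min(2)>150)
W=cloud(f);print('foam',np.nanmedian(W[230:270,100:290,2]),np.nanmedian(W[100:200,360:375,2]))
"
```

```text
4785 z [0.0372 0.0397 0.0411] tilt deg x,y [-0.73 -0.29] z at C 0.0395 x [-11.6  15.1] y [-52.3  53.9]
foam 0.035997122160382575 0.036114718988395494
```

The pipette is home: top z = 0.0397, tilt under 1°. Now the magnifier.

```bash
python3 -c "
from h import *
to(0.56,0.21,0.24,84)
"
```

```text
t 33.70 at [ 0.6443 -0.0744  0.1651] [-1.7919e+02 -6.0000e-02  7.8600e+01] w 0.0528 f [ 0.2 -0.8 -0.3]
shift units [10.49 -5.6  -2.91] turn [-0.81 -0.1  -5.4 ] rows>= 11
```

Request:
send_rows(
  series=[0.8,-0.3,-0.5,-0.4,0,-0.5,1,-0.5,-0.5,-0.4,0,-0.5,1,-0.5,-0.4,0,0,-0.5,1,-0.5,-0.3,0,0,-0.5,1,-0.5,-0.3,0,0,-0.5,1,-0.5,-0.2,0,0,-0.5,1,-0.5,-0.2,0,0,-0.5,1,-0.5,-0.1,0,0,-0.5,1,-0.5,0,0,0,-0.5,0.8,-0.4,0,0,0,-0.5,0.4,-0.2,0,0,0,0,0,0,0,0,0,0],
)

```text
t: 34.7
tcp_pos: [0.5474, 0.2121, 0.2089]
ee_rot: [-3.113, 0.003, 1.47]
ft_force: [-0.6, 1.1, -0.2]
gripper_width: 0.0549
```

```bash
python3 -c "
from h import *
f=grab('wrist','w15.png')
to(0.56,0.21,0.24,84)
"
```

```text
t 34.75 at [0.5477 0.2108 0.2087] [-178.36    0.2    84.2 ] w 0.0552 f [ 0.2 -0.6 -1.5]
shift units [ 0.01  0.46 -1.27] turn [-1.64  0.2   0.2 ] rows>= 2
```

View pics/w15.png

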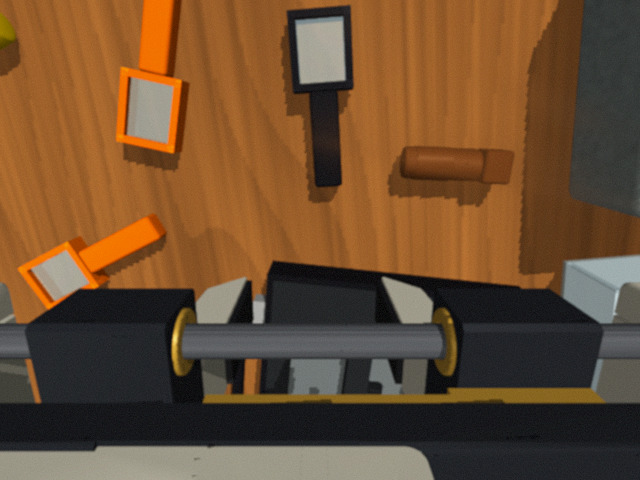

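The black magnifier is at (320,95), frame upwards and handle end at (327,185). The orange look-alikes are at (150,110) and (60,270), and the brown vial at (455,165). Measuring the magnifier.

```bash
cat > lens.py <<'E'
from h import *
def lens(f,box,zt=0.020):
    im=f['image'].astype(int); W=cloud(f); z=W[:,:,2]
    m=((z>zt-0.006)&(z<zt+.008)).astype(np.uint8); k=np.zeros_like(m); k[box[1]:box[3],box[0]:box[2]]=1; m&=k
    m=cv2.morphologyEx(m,cv2.MORPH_OPEN,np.ones((3,3)))
    N,l,s,c=cv2.connectedComponentsWithStats(m); i=1+np.argmax(s[1:,4]); ys,xs=np.where(l==i)
    P=np.array([ray(f,u,v,zt)[:2] for u,v in zip(xs,ys)])
    yaw=0.
    for it in range(6):
        a=np.radians(yaw); ex=np.array([np.cos(a),np.sin(a)]);ey=np.array([-ex[1],ex[0]])
        X=P@ex;Y=P@ey;y0,y1=np.percentile(Y,[.2,99.8]); yy=np.arange(y0+.004,y1-.004,.003)
        lo=np.array([X[abs(Y-y)<.002].min() for y in yy]);hi=np.array([X[abs(Y-y)<.002].max() for y in yy])
        mid=(lo+hi)/2; p=np.polyfit(yy,mid,1); k=abs(mid-np.polyval(p,yy))<.002; p=np.polyfit(yy[k],mid[k],1); yaw-=np.degrees(np.arctan(p[0]))
    w=hi-lo; st=yy[np.where(w>0.037)[0][0]] if (w>.037).any() else None
    print('px',s[i,4],c[i].round(),'z',np.percentile(z[l==i],[5,50,95]).round(4),'yaw',round(yaw,2),'span',(y1-y0).round(4),'w',np.percentile(w,[10,90]).round(4),'step',st,'ymid from ends',(y0+.065).round(4),(y1-.075).round(4),'step',None if st is None else st-.0165)
    ym=(y0+.065+y1-.075)/2; print('centre',(np.median(mid)*ex+ym*ey).round(4))
if __name__=='__main__':
    lens(load('wrist'),(270,0,370,200))
E
python3 lens.py
```

```text
px 4960 [323.  96.] z [0.0177 0.02   0.0212] yaw -1.86 span 0.139 w [0.0229 0.0496] step 0.3338669341491587 ymid from ends 0.3199 0.3188 step 0.3173669341491587
centre [0.5598 0.3014]
```

```bash
python3 -c "
from h import *
to(0.559,0.301,0.07,88.1)
"
```

```text
t 34.75 at [0.5477 0.2108 0.2087] [-178.36    0.2    84.2 ] w 0.0552 f [ 0.2 -0.6 -1.5]
shift units [3.65 0.24 5.53] turn [-1.65  0.14 -3.9 ] rows>= 6
```

Request:
send_rows(
  series=[0.6,0.05,0.5,-0.8,0,-1.3,0.8,0.05,0.8,-0.8,0,-1.3,0.8,0.05,0.9,0,0,-1.3,0.7,0,0.9,0,0,0,0.4,0,0.8,0,0,0,0,0,0.6,0,0,0,0,0,0.3,0,0,0,0,0,0,0,0,0,0,0,0,0,0,0],
)

```text
t: 35.5
tcp_pos: [0.5659, 0.275, 0.0789]
ee_rot: [3.138, 0.016, 1.518]
ft_force: [-0.3, -0.4, -0.5]
gripper_width: 0.0554
```

```bash
python3 -c "
from h import *
f=grab('wrist','w16.png')
to(0.5595,0.301,0.02,88.1)
import lens
lens.lens(f,(240,0,400,290))
"
```

```text
t 35.55 at [0.566  0.2746 0.0791] [179.8    0.9   86.97] w 0.0552 f [-0.4 -0.7 -0.3]
shift units [ 1.08 -0.32  2.35] turn [ 0.19  0.9  -1.13] rows>= 3
px 9128 [297. 180.] z [0.0181 0.02   0.0211] yaw -1.69 span 0.1166 w [0.0232 0.0497] step 0.3305197545004655 ymid from ends 0.3405 0.3172 step 0.3140197545004655
centre [0.5601 0.3125]
```

View pics/w16.png

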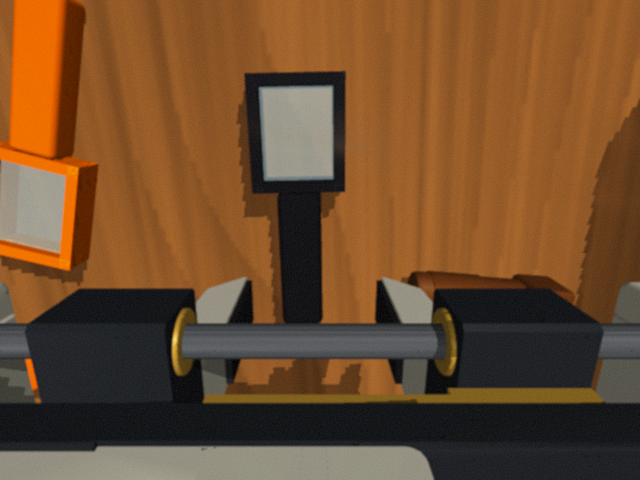

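The magnifier's frame covers rows 72 to 191 (columns 247 to 345), and the handle is at columns 279 to 321. Checking those points.

```bash
python3 -c "
from h import *
f=load('wrist')
for p in((296,72),(298,191),(279,230),(321,230),(300,322)): print(p,ray(f,*p,.02).round(4))
"
```

```text
(296, 72) [0.5631 0.3755 0.02  ]
(298, 191) [0.5603 0.3165 0.02  ]
(279, 230) [0.5484 0.2953 0.02  ]
(321, 230) [0.5716 0.2941 0.02  ]
(300, 322) [0.5565 0.2378 0.02  ]
```

Request:
send_rows(
  series=[0.6,-0.2,0,0.2,0.9,-1.1,0.4,-0.1,0.3,0,0,0,0,0,0.5,0,0,0,0,0,0.5,0,0,0,0,0,0.4,0,0,0,0,0,0.2,0,0,0,0,0,0,0,0,0,0,0,0,0,0,0],
)

```text
t: 36.22
tcp_pos: [0.562, 0.3026, 0.0302]
ee_rot: [3.137, -0.005, 1.537]
ft_force: [1.0, 0.4, 0.0]
gripper_width: 0.0552
```

```bash
python3 -c "
from h import *
to(0.56,0.301,0.019,88.2)
"
```

```text
t 36.22 at [0.562  0.3026 0.0302] [179.71  -0.27  88.08] w 0.0552 f [1.  0.4 0. ]
shift units [-0.07 -0.08  0.45] turn [ 0.29 -0.27 -0.12] rows>= 1
```

Request:
send_rows(
  series=[-0.07,-0.08,0.2,0.3,-0.3,-0.1,0,0,0.15,0,0,0,0,0,0.05,0,0,0,0,0,0,0,0,0],
)

```text
t: 36.55
tcp_pos: [0.5601, 0.3001, 0.0194]
ee_rot: [-3.141, 0.001, 1.538]
ft_force: [0.1, 0.7, 0.3]
gripper_width: 0.0552
```

Request:
send_rows(
  series=[0,0,0.05,0,0,0,0,0,0.05,0,0,0,0,0,0,0,0,0,0,0,0,0,0,0,0,0,0,0,0,0,0,0,0,0,0,0,0,0,0,0,0,0,0,0,0,0,0,0,0,0,0,0,0,0],
  jaw=0,
)

```text
t: 37.3
tcp_pos: [0.5608, 0.3002, 0.0175]
ee_rot: [3.141, 0.001, 1.538]
ft_force: [0.1, 0.5, -1.2]
gripper_width: 0.0238
```

```bash
python3 -c "
from h import *
to(0.56,0.301,0.019,88.2)
"
```

```text
t 37.30 at [0.5608 0.3002 0.0175] [1.7994e+02 4.0000e-02 8.8120e+01] w 0.0238 f [ 0.1  0.5 -1.2]
shift units [ 0.03 -0.03 -0.06] turn [ 0.06  0.04 -0.08] rows>= 1
```

Request:
send_rows(
  series=[0,0,-0.3,0,0,0,0,0,-0.6,0,0,0,0,0,-0.8,0,0,0,0,0,-0.9,0,0,0,0,0,-0.9,0,0,0,0,0,-0.7,0,0,0,0,0,-0.3,0,0,0,0,0,0,0,0,0],
)

```text
t: 37.97
tcp_pos: [0.559, 0.2992, 0.1357]
ee_rot: [-3.139, 0.003, 1.538]
ft_force: [0.2, -0.4, -0.3]
gripper_width: 0.0235
```

```bash
python3 -c "
from held import *
f=grab('wrist','w17.png')
to(0.6008,0.0165,0.13,78.5)
"
```

```text
t 38.02 at [0.5588 0.2992 0.135 ] [-179.81    0.19   88.13] w 0.0235 f [ 0.3  0.2 -1.4]
shift units [-11.25   2.05   0.23] turn [-0.17  0.21  9.63] rows>= 12
```

View pics/w17.png

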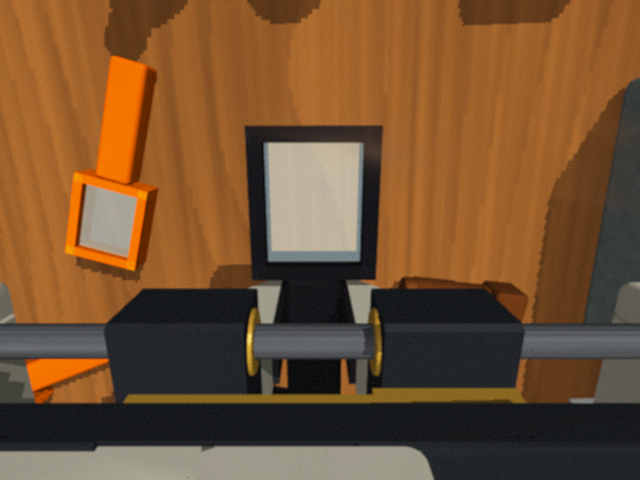

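The magnifier is held, frame at rows 126 to 279. Measuring it in the tool frame.

```bash
python3 -c "
from held import *
tf(load('wrist'),[(315,126),(315,279),(246,127),(381,127),(252,278),(376,278)],0.0025)
"
```

```text
(315, 126) [0.5624 0.3745 0.1375] tool [75.4  1.1 -2.8]
(315, 279) [0.5605 0.3149 0.1375] tool [15.8  1.2 -2.6]
(246, 127) [0.5374 0.3749 0.1375] tool [ 75.  -23.9  -2.7]
(381, 127) [0.5863 0.3734 0.1375] tool [75.  25.1 -2.8]
(252, 278) [0.535  0.3162 0.1375] tool [ 16.2 -24.4  -2.5]
(376, 278) [0.5853 0.3146 0.1375] tool [16.2 25.9 -2.6]
```

Request:
send_rows(
  series=[-0.8,0.18,0,0,0,0.8,-0.95,0.2,0,0,0,0.8,-1,0.22,0,0,0,0.8,-1,0.24,0,0,0,0.8,-1,0.26,0,0,0,0.8,-1,0.27,0,0,0,0.8,-1,0.28,0,0,0,0.8,-1,0.29,0,0,0,0.8,-1,0.3,0,0,0,0.8,-1,0.3,0,0,0,0.8,-0.7,0.2,0,0,0,0.8,-0.2,0.1,0,0,0,0.4],
)

```text
t: 39.02
tcp_pos: [0.5915, 0.018, 0.1176]
ee_rot: [-3.115, 0.012, 1.38]
ft_force: [-0.0, 0.5, -2.1]
gripper_width: 0.024
```

Request:
send_rows(
  series=[0,0,0,0,0,0,0,0,0,0,0,0],
)

```text
t: 39.18
tcp_pos: [0.5902, 0.016, 0.1154]
ee_rot: [-3.112, 0.014, 1.376]
ft_force: [-0.3, 0.7, -1.1]
gripper_width: 0.0235
```

```bash
python3 -c "
from h import *
to(0.6006,0.0163,0.09,78.5)
"
```

```text
t 39.18 at [0.5902 0.016  0.1154] [-178.28    0.78   78.84] w 0.0235 f [-0.3  0.7 -1.1]
shift units [0.11 0.43 1.  ] turn [-1.72  0.78  0.33] rows>= 2
```

Request:
send_rows(
  series=[0.1,0.35,0.2,-1.7,0.8,0.3,0,0.05,0.4,0,0,0,0,0,0.3,0,0,0,0,0,0,0,0,0,0,0,0,0,0,0],
)

```text
t: 39.6
tcp_pos: [0.5983, 0.0254, 0.0887]
ee_rot: [-3.136, -0.003, 1.381]
ft_force: [-0.3, 0.5, -1.4]
gripper_width: 0.0237
```

```bash
python3 -c "
from held import *
f=grab('wrist','w18.png')
to(0.6006,0.0163,0.06,78.5)
"
```

```text
t 39.65 at [0.598  0.0256 0.0886] [-179.65   -0.19   79.15] w 0.0236 f [ 0.2  0.4 -1.2]
shift units [-0.35  0.18  1.14] turn [-0.35 -0.18  0.65] rows>= 2
```

View pics/w18.png

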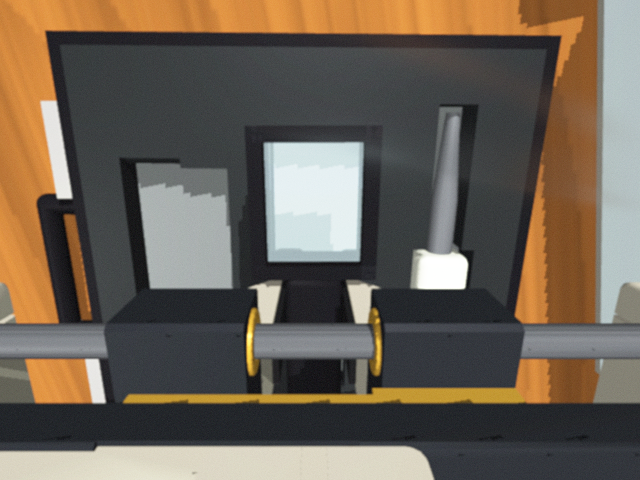

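The magnifier hovers over its cutout. Aligning and lowering.

Request:
send_rows(
  series=[-0.35,0.15,0.2,-0.3,-0.2,0.6,0,0,0.4,0,0,0,0,0,0.3,0,0,0,0,0,0,0,0,0,0,0,0,0,0,0],
)

```text
t: 40.07
tcp_pos: [0.6005, 0.016, 0.0641]
ee_rot: [-3.141, 0.001, 1.371]
ft_force: [-0.2, 0.0, -0.9]
gripper_width: 0.0236
```

```bash
python3 -c "
from held import *
to(0.6006,0.0163,0.048,78.5)
"
```

```text
t 40.07 at [0.6005 0.016  0.0641] [-1.7999e+02  5.0000e-02  7.8560e+01] w 0.0236 f [-0.2  0.  -0.9]
shift units [0.01 0.   0.64] turn [-0.01  0.05  0.06] rows>= 1
```

Request:
send_rows(
  series=[0,0,0.2,0,0,0,0,0,0.2,0,0,0,0,0,0.1,0,0,0,0,0,0,0,0,0],
)

```text
t: 40.4
tcp_pos: [0.6006, 0.0159, 0.0504]
ee_rot: [3.142, 0.0, 1.371]
ft_force: [-0.1, 1.3, -1.2]
gripper_width: 0.0237
```

```bash
python3 -c "
from held import *
to(0.6006,0.0163,0.048,78.5)
"
```

```text
t 40.40 at [0.6006 0.0159 0.0504] [1.800e+02 3.000e-02 7.854e+01] w 0.0237 f [-0.1  1.3 -1.2]
shift units [ 0.01 -0.    0.1 ] turn [0.   0.03 0.04] rows>= 1
```

Request:
send_rows(
  series=[0,0,0.07,0,0,0,0,0,0.03,0,0,0,0,0,0,0,0,0],
)

```text
t: 40.65
tcp_pos: [0.6007, 0.016, 0.0477]
ee_rot: [3.141, 0.0, 1.371]
ft_force: [0.4, -0.1, -0.9]
gripper_width: 0.0238
```

Request:
send_rows(
  series=[0,0,0,0,0,0,0,0,0,0,0,0,0,0,0,0,0,0,0,0,0,0,0,0,0,0,-0.3,0,0,0,0,0,-0.6,0,0,0,0,0,-0.6,0,0,0,0,0,-0.4,0,0,0,0,0,0,0,0,0],
  jaw=0.45,
)

```text
t: 41.4
tcp_pos: [0.6014, 0.0159, 0.0995]
ee_rot: [3.14, 0.0, 1.371]
ft_force: [0.7, 0.4, -0.0]
gripper_width: 0.0413
```

```bash
python3 -c "
from held import *
f=grab('wrist','w19.png')
to(0.6006,0.0168,0.064,78.5)
"
```

```text
t 41.45 at [0.6011 0.0159 0.0987] [1.7995e+02 2.0000e-02 7.8540e+01] w 0.0412 f [ 1.3  0.3 -0.5]
shift units [ 0.03 -0.03  1.39] turn [0.05 0.02 0.04] rows>= 2
```

View pics/w19.png

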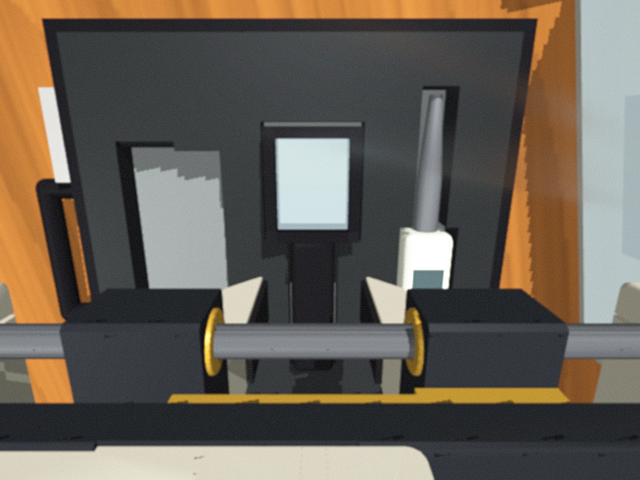

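The magnifier sits square in its cutout, frame at (312,180). Closing the jaws and pressing at the mid point.

Request:
send_rows(
  series=[0,0,0,0,0,0,0,0,0,0,0,0,0,0,0,0,0,0,0,0,0,0,0,0,0,0,0,0,0,0,0,0,0.2,0,0,0,0,0,0.4,0,0,0,0,0,0.4,0,0,0,0,0,0.2,0,0,0,0,0,0,0,0,0,0,0,0,0,0,0],
  jaw=0,
)

```text
t: 42.37
tcp_pos: [0.5976, 0.0158, 0.0608]
ee_rot: [-3.135, 0.002, 1.371]
ft_force: [0.6, -0.1, 1.4]
gripper_width: 0.0
```

```bash
python3 -c "
from held import *
to(0.6006,0.0168,0.061,78.5)
"
```

```text
t 42.37 at [0.5976 0.0158 0.0608] [-1.7964e+02  1.4000e-01  7.8550e+01] w 0.0000 f [ 0.6 -0.1  1.4]
shift units [ 0.06  0.11 -0.01] turn [-0.36  0.14  0.05] rows>= 1
```

Lifting slightly to re-centre, then pressing.

Request:
send_rows(
  series=[0.05,0.12,-0.1,-0.4,0.1,0,0,0,0.05,0,0,0,0,0,0.05,0,0,0,0,0,0.06,0,0,0],
)

```text
t: 42.7
tcp_pos: [0.602, 0.0164, 0.0601]
ee_rot: [3.139, 0.0, 1.371]
ft_force: [-0.9, -0.5, 5.5]
gripper_width: 0.0001
```

Request:
send_rows(
  series=[0,0,0.08,0,0,0,0,0,0.08,0,0,0],
)

```text
t: 42.87
tcp_pos: [0.6042, 0.016, 0.0578]
ee_rot: [3.134, -0.001, 1.371]
ft_force: [0.8, -0.6, 4.6]
gripper_width: 0.0006
```

```bash
python3 -c "
from held import *
to(0.6006,0.0168,0.051,78.5)
"
```

```text
t 42.87 at [0.6042 0.016  0.0578] [ 1.7957e+02 -3.0000e-02  7.8530e+01] w 0.0006 f [ 0.8 -0.6  4.6]
shift units [ 0.   -0.15  0.27] turn [ 0.43 -0.03  0.03] rows>= 1
```

Request:
send_rows(
  series=[0,-0.15,0.08,0.4,0,0,0,-0.05,0.1,0,0,0],
)

```text
t: 43.03
tcp_pos: [0.6015, 0.0167, 0.0544]
ee_rot: [3.137, -0.001, 1.37]
ft_force: [-1.7, 0.1, 2.1]
gripper_width: 0.0003
```

Request:
send_rows(
  series=[0,0,0.1,0,0,0,0,0,0.08,0,0,0],
)

```text
t: 43.2
tcp_pos: [0.6011, 0.0168, 0.0511]
ee_rot: [3.138, -0.002, 1.37]
ft_force: [-9.2, -0.4, 35.2]
gripper_width: 0.0005
```

The tip is at 0.040 with a firm floor under it. Lifting, backing off and checking both pockets.

Request:
send_rows(
  series=[0,0,-0.3,0,0,0,0,0,-0.7,0,0,0,0,0,-0.8,0,0,0,-0.5,0,-0.9,0,0,0,-0.5,0,-0.9,0,0,0,-0.5,0,-0.9,0,0,0,-0.5,0,-0.9,0,0,0,-0.3,0,-0.7,0,0,0,0,0,0,0,0,0],
)

```text
t: 43.95
tcp_pos: [0.5805, -0.0383, 0.202]
ee_rot: [-3.124, 0.001, 1.375]
ft_force: [1.3, -0.8, -0.8]
gripper_width: 0.0004
```

```bash
python3 -c "
from chk import *
f=grab('wrist','w20.png'); to(0.6,-0.05,0.2,78.5)"
```

```text
t 44.00 at [ 0.5798 -0.0374  0.2004] [-1.789e+02  3.000e-02  7.882e+01] w 0.0007 f [-0.4 -0.2  0.3]
shift units [-0.34  0.89 -0.  ] turn [-1.1   0.04  0.32] rows>= 1
```

View pics/w20.png

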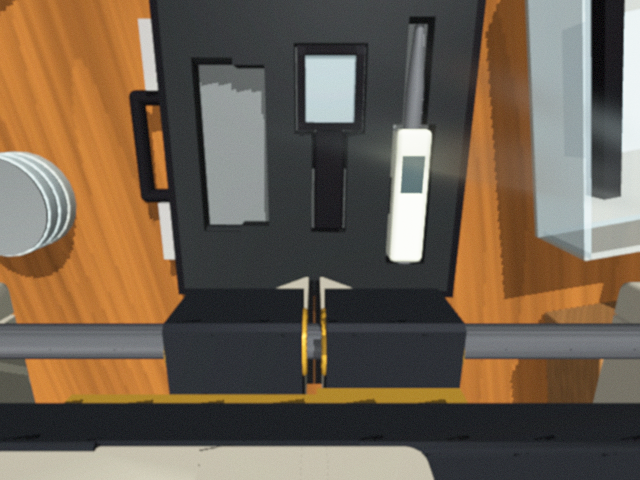

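```bash
python3 -c "
from chk import *
f=load('wrist')
chk(f,(385,125,432,266),lambda im:im.min(2)>150)
T=lambda im:np.ones(im.shape[:2],bool)
C=(0.601,0.0168)
chk(f,(300,47,362,130),T,C=C)   # frame
chk(f,(318,140,342,222),T,C=C)  # handle
chk(f,(298,47,303,128),T,C=C);chk(f,(359,47,364,128),T,C=C)
W=cloud(f);print('foam',np.nanmedian(W[240:280,200:380,2]))
f=grab('top','t20.png');f=grab('scene','s20.png')
"
```

```text
3738 z [0.0363 0.0397 0.0411] tilt deg x,y [-1.7 -0.3] z at C 0.0393 x [-12.   17.5] y [-52.4  54.7]
5127 z [0.033  0.0346 0.0409] tilt deg x,y [ 0.94 -0.49] z at C 0.0365 x [-22.2  23.7] y [15.9 73.4]
1960 z [0.0389 0.0401 0.0412] tilt deg x,y [-0.57  0.04] z at C 0.0401 x [-8.3 10.8] y [-57.2   7.5]
405 z [0.0389 0.0401 0.0412] tilt deg x,y [-2.97  0.3 ] z at C 0.0387 x [-23.9 -20.6] y [17.2 73.2]
405 z [0.0204 0.04   0.0414] tilt deg x,y [-185.81   -1.5 ] z at C 0.1161 x [21.1 27.7] y [17.5 73.5]
foam 0.03607056736615635
```

View pics/t20.png

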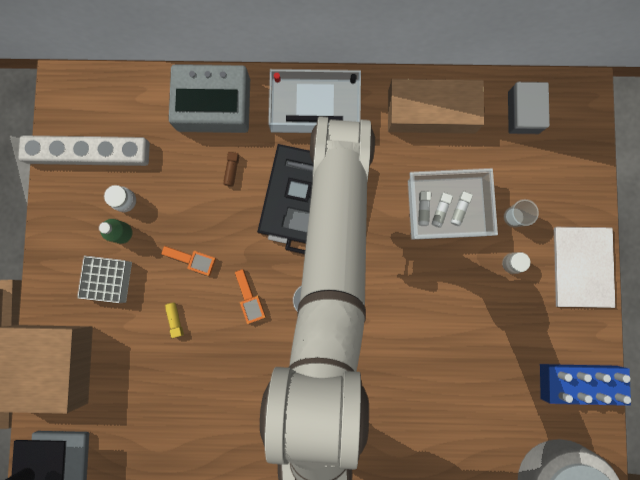

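View pics/s20.png

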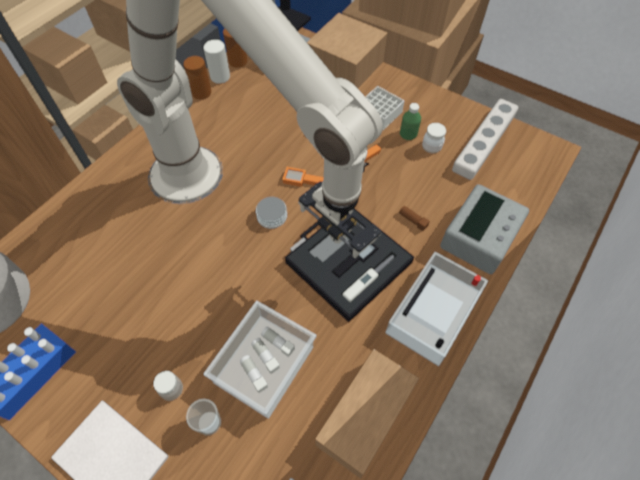

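Both instruments have their tops at z = 0.040 and lie level. The three vials are in the tub, the bystanders are where they were, and no comb is in either overview. Handing in.

```bash
python3 -c "
from workcell import finish_job
print(finish_job())"
```

```text
the job is handed in; nothing more can be done
None
```

I put all three vials in the waste tub first. Then I placed the pipette and the black magnifier in their own cutouts and pressed each one down to the floor. The job was handed in at about 44 s with the gripper clear of everything. I found no gel comb and no fourth vial in the images.

**Final checks**
- **Pipette:** the top of the handle is at about z = 0.0397 m, against 0.040 m when fully home. The fitted tilt was under 1° right after pressing. In the last image it read up to 1.7° across its width, where the visible edges skew the fit.
- **Magnifier:** the handle and the frame side that read cleanly are at about z = 0.040 m, which is home, and the handle tilts by under 1°. The other frame side's median also reads 0.040 m, but that strip picked up cutout wall, so its tilt figure means nothing. The recessed glass reads lower.
- **Vials and bystanders:** the vials lie in the tub. The standing jars, bottle and beaker look unmoved in the last top and scene images. I checked that by eye, not by measurement.

**What went wrong along the way**
- **First vial:** my first grasp lifted before the slow fingers had closed. It moved nothing, and I repeated it with more time to close.
- **Peak forces:** the fingertips touched the foam at about 33 N while going down on that vial. The floor contacts at the end of each press read up to 31 N for the pipette and 35 N for the magnifier. That is under 40 N, but well above the 8 to 15 N needed to pass the lips.

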